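# Fit the throat plate and build up the drum on a bench spindle sander

## Robot

A 6-joint arm with a two-finger parallel gripper is mounted at the origin on the work surface. World frame = base frame: x ahead of the robot, y to its left, z up, the work surface at z = 0. Lengths are in mm, angles in degrees, forces in N, time in s.
With the tool pointing down it reaches from about 300 to 850 mm from the base axis. Payload 4.2 kg.
Tool frame: the origin (TCP) lies on the centre line of the jaws, within the pads' length; the fingertips stand 14 mm ahead of it and the grasp point (between the pads) lies 5 mm behind it (env.finger_overhang is the z of the fingertips in the tool frame, in mm); z points along the fingers, y is the line along which they close (so a half turn about z gives the same grasp; the last joint's range is limited). The gripper opens to 91 mm and grips with 3 to 60 N. Pads are 32 mm wide; open, the fingers measure 118 mm over their backs; the gripper's body (76 mm by 178 mm) begins 60 mm behind the grasp point.
Start: joints at [65.776, 18.312, 89.639, -0, 72.044, -1.146], TCP at [225.401, 528.995, 227.976] pointing down, gripper open.
Joint ranges: [-177.97, 177.97], [-48.28, 115.42], [12.27, 149.76], [-77.06, 257.06], [2.81, 150.46], [-146.56, 146.56]. Speed limits (degrees/s): [147.25, 147.25, 180, 180, 180, 180].

## Interface

Orientations are given as [roll, pitch, yaw] about the fixed x, y, z axes, in that order (R = Rz(yaw) Ry(pitch) Rx(roll)).
In Python, from workcell import sensors, viewer, env gives the robot as it stands. The module is installed in compiled form; this text tells all that it offers.
- The arm moves only by the tool step_arm, never from a script. Its argument "plan" is one flat list of numbers, 6 for each row, row after row: the shift along the tool's x, y, z in cm, then the turn, a rotation vector about the tool's x, y, z in rad. In form: [x, y, z, wx, wy, wz, x, y, z, wx, wy, wz, ...]. A call has 1 to 5 rows; each row shifts and turns the commanded pose from where the row before left it, along the tool's axes as they then stand; what a row does not reach is not made up. A row lasts 1/12 s, in which the tool goes at most 41.7 mm and 7.16 degrees, less where a joint would pass 70% of its speed; a pose out of reach is approached as far as the arm can. A call is refused whole if a number of a shift passes 4.17 or a number of a turn 0.125, either way. A call with a gripper value outside its range is refused whole. "hand" is the finger opening in cm, from 0 to 9.12, set as the call begins (left out, the last holds). The fingers move at their own pace and stop on an object; "newtons" is the grip in N (left out, the last holds). Time passes only in rows, so rows that do not move let the fingers close. It gives the time, the measured TCP pose, the force, the opening and the grip force at its end, in the units of the state.
- sensors.state(): the state, without advancing time (a new reading comes with each control period).
- viewer.grab_frame(name): name is "scene" or "top"; returns a dict with "img" (420x560x3 uint8, red, green, blue), "fx", "fy", "cx", "cy" (pixels), "k1" (the pictures are not rectified: a ray, as slopes to the right and down, at radius r is drawn at 1 + k1 r^2 times it, then the intrinsics apply), "position" and "attitude" of the camera in the world. Camera axes: x right, y down, z forward; pixel columns grow to the right and rows downward; lengths in mm; the calibration is good to about 2 mm. A picture is of the moment at which its call begins. There is no depth.
- env.job_done(): hands the job in; it is judged then, once.
Trained networks look in a picture, given as the dict that the camera call returned (one of the last four; its "shot" number tells which), for a name from the list of things; names that differ only in an ending like _2 or _b are one class to them, and where a whole thing is asked for, a point or a joint stands for the part that bears it (a point fixed in the world has none). Each returns a list of dicts, best first, with "score" (0 to 1); they miss things now and then, are a little off and sometimes report something else, mostly with a low value. They report only what shows in the picture. A call takes as long as a camera call. They do not tell look-alikes from the thing itself.
- viewer.boxes_of(name, picture): "location" ([column, row] in pixels, amid what is visible of it).
- viewer.pinpoint(name, picture): "location" ([column, row] in pixels: a listed point, or the origin of a listed thing).
The state is a dict: "time_s": time; "qpos": joint angles; "qvel": joint speeds; "effort": joint torques, N m; "ee_pos": TCP position; "ee_rot": TCP orientation; "force": force on the tool from outside, world axes, zero at the start; "torque": the same for the moment, N m; "gripper_width": finger opening in mm; "gripper_force": force on a finger pad.
Only numpy, scipy, OpenCV 4.12 (cv2) and the standard library are available. Lean on these libraries where they do the work, as an engineer would, in place of code of your own. Each camera call takes 0.05 s, during which the arm holds its last target. There are 200 camera calls.

## Task

Get the spindle sander ready: slide the slotted throat plate along the sander's table by its black grip bar, without lifting it up off the table, until its hole is over the locating pin and it drops flat into the recess. Then build up the drum on the spindle, each part fully down: first the wide steel flange, then every black rubber ring that is there (two to four, in any order), then the small steel clamp ring, and last the black cap, open end down, until it sits on the clamp ring. Leave the oil bottle, the screw jar and the screwdriver alone.

Things in the scene. Friction and masses are not known exactly. Their poses are not given: they have to be found in the camera images.
- deck: the sander's fixed level table, a grey slab 150 mm (its x) by 300 mm (its y), 20 mm high; origin at the centre of its underside, z up. A recess 8 mm deep, 88 mm (x) by 130 mm (y), in its top runs from y = -135 to -5 mm; in it stand the spindle (x 0, y -108 mm) and the locating pin (x 0, y -62 mm)
- spindle_shoulder (a point): on the spindle's axis, top of its shoulder, 26 mm above the bench: a round foot 22 mm thick, 6 mm higher than the table's top, on which the flange rests. Above it the fixed steel spindle is a smooth post 14 mm thick and 62 mm tall, its last 6 mm tapered to 8 mm. Axes as the table's
- pin_tip (a point): top of the locating pin: fixed, 10 mm thick, 6 mm tall from the floor of the recess, so its tip is 2 mm below the table's top. Axes as the table's
- plate_hole (a point): middle of the 14 mm hole in the loose steel throat plate, at mid-thickness. Plate 80 (its x) by 120 (its y) by 8 mm, 0.3 kg, flat on the table's +y half. From here along its y: plate centre -8 mm, grip bar +29 mm; a slot 30 mm wide, open at the -y end, from -68 to -28 mm, passes round the spindle's foot. Seated: axes as the table's, top flush, this point 16 mm above the bench
- plate_grip (a point): centre of the black upright grip bar fixed on the plate: 14 mm thick (plate x), 44 mm long (plate y), 22 mm high, standing on the plate's top; this point is 15 mm above the mid-thickness of the plate
- flange_mid (a point): centre (half-way up) of the wide steel flange: a flat round ring lying flat, 50 mm outside diameter, 8 mm thick, with an 18 mm hole through its middle; bare steel, about 90 g; same both ways up; z along the ring's axis
- drum0_mid (a point): centre (half-way up) of a rubber drum ring (one of two to four alike; absent ones give None): a flat round ring lying flat, 58 mm outside diameter, 9 mm thick, with an 18 mm hole through its middle; black, rigid, about 50 g; same both ways up; z along the ring's axis
- drum1_mid (a point): centre (half-way up) of a rubber drum ring (one of two to four alike; absent ones give None): a flat round ring lying flat, 58 mm outside diameter, 9 mm thick, with an 18 mm hole through its middle; black, rigid, about 50 g; same both ways up; z along the ring's axis
- drum2_mid (a point): centre (half-way up) of a rubber drum ring (one of two to four alike; absent ones give None): a flat round ring lying flat, 58 mm outside diameter, 9 mm thick, with an 18 mm hole through its middle; black, rigid, about 50 g; same both ways up; z along the ring's axis
- drum3_mid (a point): centre (half-way up) of a rubber drum ring (one of two to four alike; absent ones give None): a flat round ring lying flat, 58 mm outside diameter, 9 mm thick, with an 18 mm hole through its middle; black, rigid, about 50 g; same both ways up; z along the ring's axis
- clamp_mid (a point): centre (half-way up) of the small steel clamp ring: a flat round ring lying flat, 40 mm outside diameter, 8 mm thick, with an 18 mm hole through its middle; bare steel, about 50 g; same both ways up; z along the ring's axis
- cap_mid (a point): centre (half-way up) of the black cap: an upright round knob 34 mm in diameter and 42 mm tall with a blind hole 18 mm wide and 31 mm deep in its underside; about 60 g; starts open end down on the bench; z up
- oil: bystander: an oil bottle 150 mm tall, origin under its centre; leave it
- screwjar: bystander: a glass jar 80 mm tall, origin under its centre; leave it
- driver: bystander: a screwdriver 200 mm long lying on the bench; leave it
Things that resemble listed ones, but are neither listed nor needed, are in the scene too. What is shaped like the part that bears drum3_mid but pink is not meant.

How it is judged (in metres and radians):
On the way, in this order (a step that is already met when the one before it is completed fails the run):
1. the throat plate lies flat in the recess with its hole over the pin (horizontal distance between plate_hole and pin_tip below 0.0045 m and z of plate_hole in the frame of deck below 0.0185 m and angle between the z axis of plate_hole and the z axis of deck, either way round below 0.05 rad and angle between the y axis of plate_hole and the y axis of deck, either way round below 0.15 rad), for 0.2 s.
2. the flange is down on the spindle's shoulder (horizontal distance between flange_mid and spindle_shoulder below 0.004 m and angle between the z axis of flange_mid and the z axis of spindle_shoulder, either way round below 0.09 rad and z of flange_mid in the frame of spindle_shoulder between 0.002 and 0.0065 m), for 0.2 s.
3. every rubber ring that is there is on the spindle above the flange (horizontal distance between each of drum0_mid, drum1_mid, drum2_mid, drum3_mid and spindle_shoulder below 0.004 m and angle between the z axis of each of drum0_mid, drum1_mid, drum2_mid, drum3_mid and the z axis of spindle_shoulder, either way round below 0.09 rad and z of drum0_mid in the frame of spindle_shoulder between 0.01 and 0.042 m and z of drum1_mid in the frame of spindle_shoulder between 0.01 and 0.042 m and z of drum2_mid in the frame of spindle_shoulder between 0.01 and 0.042 m and z of drum3_mid in the frame of spindle_shoulder between 0.01 and 0.042 m), for 0.2 s.
4. the clamp ring is down on the rubber rings (horizontal distance between clamp_mid and spindle_shoulder below 0.004 m and angle between the z axis of clamp_mid and the z axis of spindle_shoulder, either way round below 0.09 rad and z of clamp_mid in the frame of spindle_shoulder between 0.024 and 0.0505 m and distance between any of drum0_mid, drum1_mid, drum2_mid, drum3_mid and clamp_mid below 0.0115 m), for 0.2 s.
5. the cap is down on the clamp ring (horizontal distance between cap_mid and spindle_shoulder below 0.004 m and angle between cap_mid's own z axis and vertical below 0.09 rad and z of cap_mid in the frame of clamp_mid between 0.022 and 0.0275 m), for 0.2 s.
At the end, for the whole second after the job is handed in: Plate seated: hole within 4.5 mm of the pin, flat, flush within 2.5 mm. Flange on the shoulder, all rubber rings on it, clamp ring on them (within 3 mm), each flat within 5 degrees and centred within 4 mm; cap upright on the clamp ring within 2.5 mm; all at rest (all of step 1 and all of step 2 and all of step 3 and all of step 4 and all of step 5 and linear speed of each of plate, flange, clamp, cap, drum0, drum1, drum2, drum3 below 0.02 m/s); the robot touches nothing.
It fails at once if the throat plate is lifted more than 20 mm off the sander's table (z of plate_hole in the frame of deck above 0.044 m).
It fails at once if the oil bottle is pushed more than 25 mm (distance of oil from where it was at the start of the episode above 0.025 m).
It fails at once if the screw jar is pushed more than 25 mm (distance of screwjar from where it was at the start of the episode above 0.025 m).
It fails at once if the screwdriver is pushed more than 25 mm (distance of driver from where it was at the start of the episode above 0.025 m).
Of drum0, drum1, drum2, drum3 only 2 to 4 are there at a start; the rules pass over those that are not, and their reading is None.
At some moment in a run one of flange, drum0, drum1, drum2, drum3, clamp may be knocked a few centimetres aside while the robot is not near it.
It also fails if it takes over 210 s, if anything falls off the work surface, if the arm or the gripper's body presses on something with over 40 N, if the wrist force passes 120 N, or if a joint passes its speed limit or range.

## Working session

There is one attempt and no reset: what is moved stays moved. The work goes in short steps, Python scripts to look and compute and a tool call to move; the robot and the scene stay as the last step left them, time stands still between calls to the robot, and variables do not carry over. Pictures are saved under pics/ and viewed, at most 14 in all, crops included, and the job is handed in when it is done.

Besides the shell and the picture viewer there is one more tool, called after "Request:" by a JSON object that holds its "method" and its "body". step_arm: Moves the arm, as the interface text tells. Its arguments: {"type":"object","properties":{"plan":{"type":"array","items":{"type":"number"}},"hand":{"type":"number"},"newtons":{"type":"number"}},"required":["plan"]}

```bash
mkdir -p pics; cat > h.py <<'E'
import numpy as np, cv2
from workcell import sensors, viewer, env
from scipy.spatial.transform import Rotation as R
def rot(a): 
    a=np.array(a); 
    return R.from_euler('xyz',a,degrees=True).as_matrix() if a.shape==(3,) else (R.from_quat(a).as_matrix() if a.shape==(4,) else a)
def K(p): return np.array([[p['fx'],0,p['cx']],[0,p['fy'],p['cy']],[0,0,1.]]), np.array([p['k1'],0,0,0,0.])
def ground(p,px,z):
    k,d=K(p); u=cv2.undistortPoints(np.array([[px]],float),k,d)[0,0]
    r=rot(p['attitude'])@np.array([u[0],u[1],1]); c=np.array(p['position'])
    return c+r*(z-c[2])/r[2]
def proj(p,X):
    k,d=K(p); Rm=rot(p['attitude']).T; t=-Rm@np.array(p['position'])
    return cv2.projectPoints(np.array([X],float),cv2.Rodrigues(Rm)[0],t,k,d)[0][0,0]
def save(p,name,crop=None,s=1):
    im=p['img'][:,:,::-1]
    if crop: im=im[crop[1]:crop[3],crop[0]:crop[2]]
    cv2.imwrite('pics/'+name,cv2.resize(im,None,fx=s,fy=s,interpolation=cv2.INTER_CUBIC))
E
python3 - <<'E'
from h import *
for n in('top','scene'):
    p=viewer.grab_frame(n); save(p,n+'0.png',s=1.4)
    print(n,[ (k,p[k]) for k in p if k!='img'])
    for nm,z in [('deck',0),('spindle_shoulder',26),('pin_tip',18),('plate_hole',24),('plate_grip',39),('flange_mid',4),('drum0_mid',4.5),('clamp_mid',4),('cap_mid',21),('oil',0),('screwjar',0),('driver',0)]:
        for o in viewer.pinpoint(nm,p): print(nm,np.round(o['location'],1),round(o['score'],2),np.round(ground(p,o['location'],z)[:2],1))
print(sensors.state())
E
```

```text
top [('fx', 423.70058357351013), ('fy', 423.70058357351013), ('cx', 282.38708853680083), ('cy', 205.95203221703105), ('k1', -0.08603974005678888), ('position', array([ 455.83828281,  -65.34941315, 1047.27089868])), ('attitude', array([-175.75419292,    1.31413013,  -90.01196209])), ('shot', 1)]
deck [255.4 200.5] 0.79 [547.3  25.8]
deck [453.4 187.9] 0.2 [ 578.1 -469.1]
spindle_shoulder [298.6 207.5] 0.89 [527.9 -81.1]
spindle_shoulder [142.7 150.9] 0.61 [669.7 305.7]
pin_tip [285.6 200. ] 0.95 [546.8 -49.6]
plate_hole [217.9 191.5] 0.82 [567.5 115.6]
plate_hole [381.4 246.5] 0.74 [ 433.6 -280.1]
plate_hole [300.4 205.6] 0.15 [532.6 -85.5]
plate_grip [206.6 190.5] 0.64 [568.4 140.5]
flange_mid [112.6 191.2] 0.74 [571.7 389.2]
drum0_mid [372.  204.5] 0.88 [ 536.4 -262.6]
clamp_mid [255.  200.4] 0.52 [547.2  26.4]
clamp_mid [106.3 240.3] 0.45 [447.4 402.2]
cap_mid [160.5 206.4] 0.6 [531.5 258.5]
cap_mid [400.  142.3] 0.27 [ 688.7 -331.6]
oil [396.  141.4] 0.68 [ 695.7 -327. ]
screwjar [453.8 188.3] 0.89 [ 577. -470.]
screwjar [141.8 149.8] 0.68 [678.  317.6]
screwjar [282.1 204. ] 0.49
[... 885 characters left out ...]
.3 236.7] 0.54 [677.7 311.1]
{'time_s': 1.3, 'qpos': array([ 6.57776824e+01,  1.83124002e+01,  8.96403435e+01, -9.19777775e-04,
        7.20442041e+01, -1.14663145e+00]), 'qvel': array([ 0.10787336, -0.10951557, -0.00607891, -0.05846438, -0.1568835 ,
        0.05754076]), 'effort': array([-3.32047086e-03, -4.12353909e+01, -2.32226318e+01,  7.22157257e-02,
        3.78735072e-02, -3.36958647e-05]), 'ee_pos': array([225.38129644, 528.99192099, 227.96178589]), 'ee_rot': array([1.79996966e+02, 9.35895843e-04, 1.56924597e+02]), 'force': array([ 0.80439142, -0.24418662,  0.48415515]), 'torque': array([ 0.03574809,  0.00619088, -0.03917703]), 'gripper_force': 0.0, 'gripper_width': 91.2817271776284}
```

View pics/top0.png

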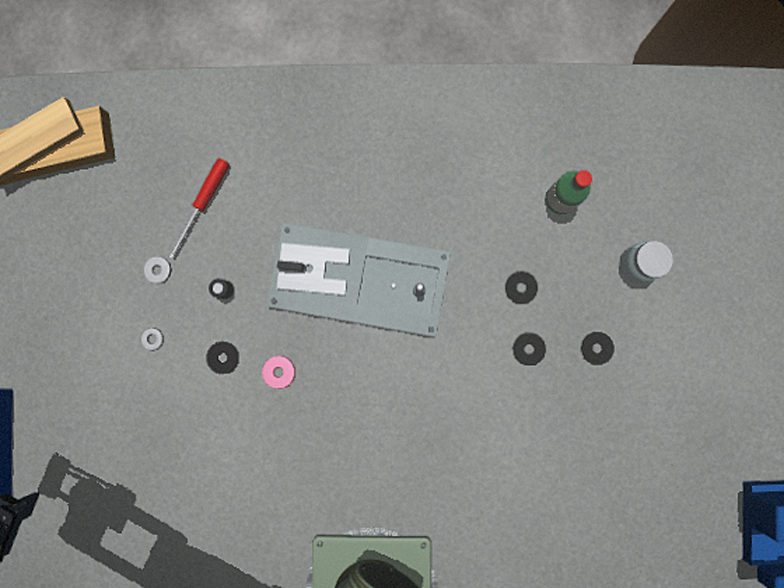

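View pics/scene0.png

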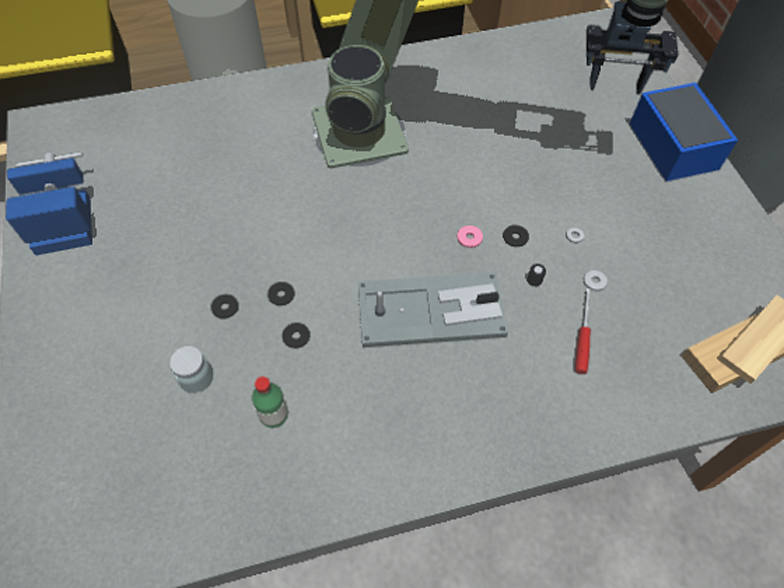

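Candidates, in pixels of the 1.4x top view:
- **Black rings:** (222,357), (521,287), (529,348), (597,348). The pink ring at (278,372) is the decoy.
- **Bare steel rings:** the larger one at (156,269) is the flange, and the smaller one at (151,339) is the clamp.
- **Cap:** (221,289). The jar lid at (653,260) and the bottle's red cap look similar but are not it.
- **Throat plate:** on the deck, with its grip at (292,267).

The next step is a close crop and precise measurements.

```bash
cat >> h.py <<'E'
def blob(p,px,kind,w=28):
    """outer contour centre near px; kind dark/bright"""
    x0,y0=int(px[0])-w,int(px[1])-w; x0=max(x0,0);y0=max(y0,0)
    im=p['img'][y0:y0+2*w,x0:x0+2*w].max(2).astype(np.uint8)
    im=cv2.resize(im,None,fx=4,fy=4,interpolation=cv2.INTER_CUBIC)
    m=(im<80) if kind=='dark' else (im>165)
    cs,_=cv2.findContours(m.astype(np.uint8),cv2.RETR_EXTERNAL,cv2.CHAIN_APPROX_NONE)
    cs=[c for c in cs if cv2.contourArea(c)>16*25]
    q=np.array([(px[0]-x0+.5)*4,(px[1]-y0+.5)*4])
    c=min(cs,key=lambda c:np.linalg.norm(c.reshape(-1,2).mean(0)-q))
    e=cv2.fitEllipse(cv2.convexHull(c))
    return ((np.array(e[0])+.5)/4-.5+[x0,y0]), np.array(e[1])/4
E
python3 - <<'E'
from h import *
t=viewer.grab_frame('top'); s=viewer.grab_frame('scene')
save(t,'crop.png',(185,150,330,250),5); save(t,'crop2.png',(90,165,220,285),4.9)
g={'flange':((156,269),8,'bright'),'clamp':((151,339),8,'bright'),'cap':((221,289),42,'dark'),'dA':((222,357),9,'dark'),'dB':((521,287),9,'dark'),'dC':((529,348),9,'dark'),'dD':((597,348),9,'dark')}
for n,(q,z,k) in g.items():
    q=np.array(q)/1.4; c,a=blob(t,q,k); X=ground(t,c,z)
    try:
        c2,a2=blob(s,proj(s,X),k); Y=ground(s,c2,z)
    except Exception as e: Y=X*0;a2=a*0
    print(n,np.round(c,1),np.round(a,1),np.round(X[:2],1),np.round(Y[:2],1),np.round(a2,1))
E
```

```text
flange [111.4 192.2] [18.1 18.8] [568.8 390.6] [569.  389.2] [13.3 16.8]
clamp [107.7 241.7] [14.4 15.3] [444.  396.6] [444.  395.2] [ 9.9 13.2]
cap [158.1 206.8] [15.6 18.8] [529.  257.9] [544.3 253.3] [13.4 16.3]
dA [158.8 255.2] [23.  23.5] [411.3 264.4] [415.1 261.8] [15.  18.5]
dB [371.9 205.2] [22.9 23.2] [ 534.5 -261.5] [ 538.9 -265.8] [17.7 19.5]
dC [377.6 249.1] [23.1 23.4] [ 427.  -273.9] [ 431.2 -277.9] [16.5 18.7]
dD [426.2 248.4] [23.4 23.6] [ 428.  -393.6] [ 431.7 -398.1] [16.6 19.3]
```

View pics/crop.png

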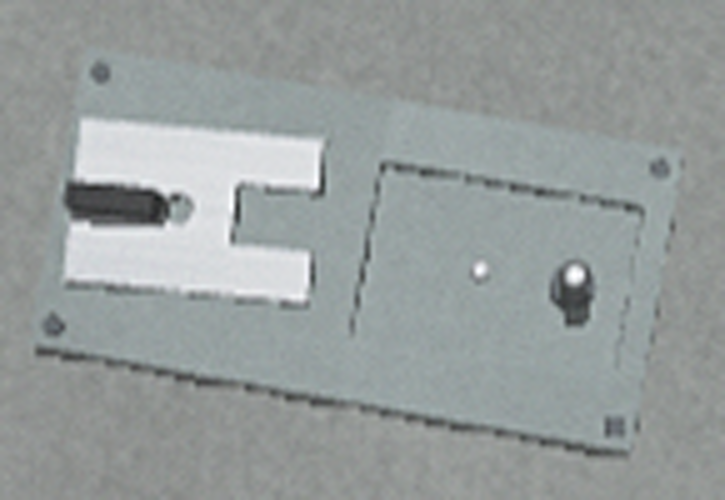

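View pics/crop2.png

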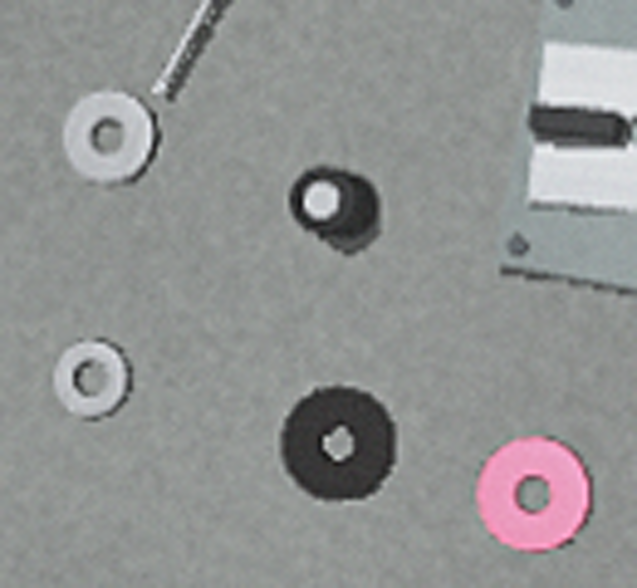

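The crops confirm the choices:
- **Plate:** corners near (80,120), (325,140), (310,303) and (65,285) in the crop, with the grip bar at its left.
- **Spindle and pin:** spindle tip at (575,272), pin at (481,270).
- **Other parts:** one large and one small steel ring, a black ring beside the pink decoy, and the black cap with a light top.

Next I fit the poses.

```bash
cat > fit.py <<'E'
from h import *
from scipy.optimize import least_squares
def fit(pts,cam=None):
    L=np.array([a for a,b in pts],float); W=np.array([b for a,b in pts],float)
    f=lambda v:(L@np.array([[np.cos(v[2]),np.sin(v[2])],[-np.sin(v[2]),np.cos(v[2])]])+v[:2]-W).ravel()
    r=least_squares(f,[550,20,-.1],loss='soft_l1',f_scale=2); return r.x,r.fun.reshape(-1,2)
def loc(v,l): c,s=np.cos(v[2]),np.sin(v[2]); return np.array([v[0]+c*l[0]-s*l[1],v[1]+s*l[0]+c*l[1]])
E
python3 - <<'E'
from fit import *
t=viewer.grab_frame('top'); s=viewer.grab_frame('scene')
P=lambda x,y,z:ground(t,(185+(x+.5)/5-.5,150+(y+.5)/5-.5),z)[:2]
D=[((75,150),P(90,48,20)),((75,-150),P(683,150,20)),((-75,150),P(37,347,20)),((-75,-150),P(630,452,20)),((0,-62),P(481,270,18)),((0,-108),P(575,272,88)),((44,-5),P(380,165,20)),((44,-135),P(643,208,20))]
v,r=fit(D); print('deck',np.round(v[:2],1),np.degrees(v[2]));print(np.round(r,1).tolist())
Q=[((40,60),P(80,120,28)),((40,-60),P(325,140,28)),((-40,-60),P(310,303,28)),((-40,60),P(65,285,28)),((0,8),P(179,208,28))]
q,r=fit(Q); print('plate',np.round(q[:2],1),np.degrees(q[2]));print(np.round(r,1).tolist())
print('spindle',loc(v,(0,-108)),'pin',loc(v,(0,-62)),'grip goal',loc(v,(0,-33)),'grip now',loc(q,(0,37)))
print('cap',ground(t,(90+321.5/4.9-.5,165+200.5/4.9-.5),42), 'spindle px scene',proj(s,[*loc(v,(0,-108)),88]))
sp=proj(s,[*loc(v,(0,-108)),60]).astype(int); save(s,'sc.png',(sp[0]-40,sp[1]-40,sp[0]+110,sp[1]+60),5)
print(sp)
E
```

```text
deck [548.6  23.3] -9.951701042490727
[[-0.0, 2.6], [0.1, -0.8], [0.1, 4.5], [-0.7, -1.5], [-0.1, 0.1], [-1.5, -0.6], [1.6, -0.7], [0.6, -0.4]]
plate [566.2 101.1] -4.649837852578224
[[-0.4, -0.5], [0.4, 0.3], [0.1, 0.0], [0.8, -0.1], [-1.0, 0.3]]
spindle [529.9374871  -83.04642294] pin [537.88711266 -37.73854886] grip goal [542.89883312  -9.17488911] grip now [569.19490024 137.99505144]
cap [532.37385305 265.23740478  42.        ] spindle px scene [271.31244989 208.48408137]
[271 213]
```

View pics/sc.png

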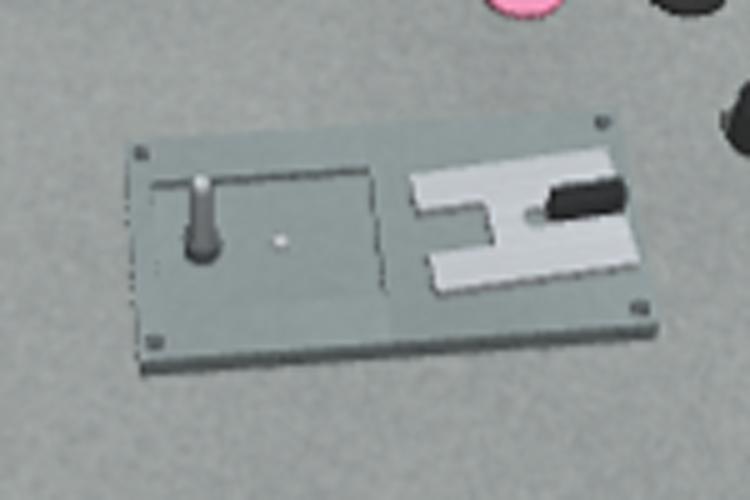

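```bash
cat > go.py <<'E'
"""go.py x y z yaw [x y z yaw ...]: rows (tool axes) from the present pose through waypoints; '-' keeps"""
import sys
from h import *
s=sensors.state(); p=np.array(s['ee_pos'],float); yaw=s['ee_rot'][2]
print('t',round(s['time_s'],1),np.round(p,1),np.round(s['ee_rot'],2),'w',round(s['gripper_width'],1),'F',np.round(s['force'],1))
a=sys.argv[1:]; 
for i in range(0,len(a),4):
    q=np.array([p[j] if a[i+j]=='-' else float(a[i+j]) for j in range(3)]); y2=yaw if a[i+3]=='-' else float(a[i+3])
    dy=(y2-yaw+180)%360-180
    n=max(1,int(np.ceil(max(np.linalg.norm(q-p)/38,abs(np.radians(dy))/.115)))); rows=[]
    st=(q-p)/n
    for k in range(n):
        th=np.radians(yaw+dy*k/n); c,sn=np.cos(th),np.sin(th)
        rows.append([(c*st[0]+sn*st[1])/10,(sn*st[0]-c*st[1])/10,-st[2]/10,0,0,-np.radians(dy/n)])
    print('->',np.round(q,1),round(y2,1),n,'rows')
    for r in rows if abs(dy)>.3 else rows[:1]: print(' ',','.join('%g'%round(v,3 if j>2 else 2) for j,v in enumerate(r)))
    p,yaw=q,y2
E
python3 go.py 569.2 138 120 85.35 - - 46 -
```

```text
t 1.5 [225.4 529.  228. ] [179.99   0.   156.92] w 91.4 F [ 0.2  0.  -0.4]
-> [569.2 138.  120. ] 85.3 14 rows
  -3.35,-1.61,0.77,0,0,0.089
  -3.48,-1.3,0.77,0,0,0.089
  -3.59,-0.99,0.77,0,0,0.089
  -3.66,-0.66,0.77,0,0,0.089
  -3.7,-0.33,0.77,0,0,0.089
  -3.72,-0,0.77,0,0,0.089
  -3.7,0.33,0.77,0,0,0.089
  -3.66,0.66,0.77,0,0,0.089
  -3.59,0.98,0.77,0,0,0.089
  -3.49,1.3,0.77,0,0,0.089
  -3.36,1.6,0.77,0,0,0.089
  -3.2,1.9,0.77,0,0,0.089
  -3.02,2.17,0.77,0,0,0.089
  -2.81,2.43,0.77,0,0,0.089
-> [569.2 138.   46. ] 85.3 2 rows
  0,0,3.7,0,0,-0
```

Request:
{"method": "step_arm", "body": {"plan": [-3.35,-1.61,0.77,0,0,0.089,-3.48,-1.3,0.77,0,0,0.089,-3.59,-0.99,0.77,0,0,0.089,-3.66,-0.66,0.77,0,0,0.089,-3.7,-0.33,0.77,0,0,0.089], "hand": 6, "newtons": 20}}

```text
time_s: 1.92
ee_pos: [349.0, 388.2, 189.3]
ee_rot: [180.0, -0.0, 131.2]
force: [0.5, 0.6, 0.3]
gripper_width: 61.2
gripper_force: 0.0
```

Request:
{"method": "step_arm", "body": {"plan": [-3.72,0,0.77,0,0,0.089,-3.7,0.33,0.77,0,0,0.089,-3.66,0.66,0.77,0,0,0.089,-3.59,0.98,0.77,0,0,0.089,-3.49,1.3,0.77,0,0,0.089]}}

```text
time_s: 2.33
ee_pos: [472.3, 248.5, 150.8]
ee_rot: [180.0, -0.0, 105.7]
force: [1.0, 0.5, 0.2]
gripper_width: 60.3
gripper_force: 0.0
```

Request:
{"method": "step_arm", "body": {"plan": [-3.36,1.6,0.77,0,0,0.089,-3.2,1.9,0.77,0,0,0.089,-3.02,2.17,0.77,0,0,0.089,-2.81,2.43,0.77,0,0,0.089,0,0,0,0,0,0]}}

```text
time_s: 2.75
ee_pos: [573.4, 133.8, 118.7]
ee_rot: [179.9, 0.1, 85.1]
force: [1.4, -0.4, -0.2]
gripper_width: 59.5
gripper_force: 0.0
```

```bash
python3 go.py 569.2 138 46 85.35
```

```text
t 2.8 [573.4 133.8 118.7] [1.7991e+02 1.1000e-01 8.5110e+01] w 59.5 F [ 1.4 -0.4 -0.2]
-> [569.2 138.   46. ] 85.3 2 rows
  0.19,-0.23,3.63,0,0,-0.002
```

Request:
{"method": "step_arm", "body": {"plan": [0,0,2,0,0,0,0,0,2,0,0,0,0,0,0,0,0,0,0,0,0,0,0,0]}}

```text
time_s: 3.08
ee_pos: [569.0, 138.6, 79.5]
ee_rot: [-179.9, 0.0, 85.6]
force: [0.4, 0.5, 0.9]
gripper_width: 60.1
gripper_force: 0.0
```

```bash
python3 go.py 569.2 138 46 85.35; python3 - <<'E'
from h import *
s=viewer.grab_frame('scene'); t=viewer.grab_frame('top'); a=proj(s,[569,138,45]).astype(int)
im=np.hstack([s['img'][a[1]-45:a[1]+45,a[0]-45:a[0]+45], t['img'][150:240,170:260]]); cv2.imwrite('pics/g1.png',cv2.resize(im[:,:,::-1],None,fx=4.4,fy=4.4,interpolation=cv2.INTER_CUBIC))
E
```

```text
t 3.1 [569.  138.6  79.5] [-1.7987e+02  3.0000e-02  8.5560e+01] w 60.1 F [0.4 0.5 0.9]
-> [569.2 138.   46. ] 85.3 1 rows
  -0.06,0.03,3.35,0,0,0.004
```

View pics/g1.png

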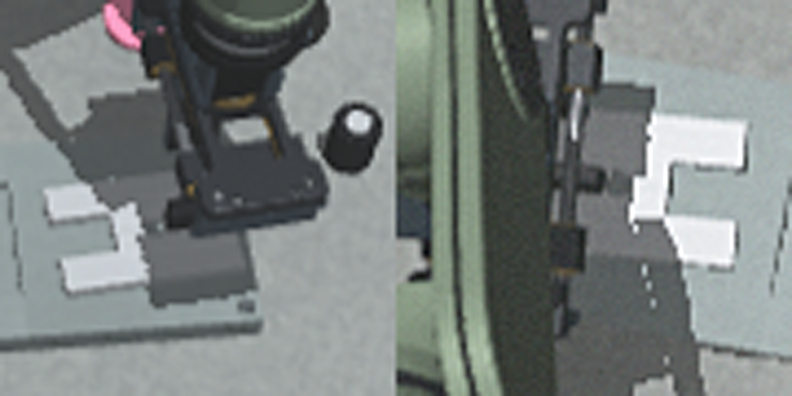

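The gripper straddles the bar: it shows at about (180,212) in the left half and (592,180) in the right. Next I descend and grip.

Request:
{"method": "step_arm", "body": {"plan": [0,0,1.7,0,0,0,0,0,1.65,0,0,0,0,0,0,0,0,0]}}

```text
time_s: 3.43
ee_pos: [568.6, 138.6, 45.6]
ee_rot: [-179.8, 0.0, 85.6]
force: [-0.5, 0.7, -0.2]
gripper_width: 60.1
gripper_force: 0.0
```

Request:
{"method": "step_arm", "body": {"plan": [0,0,0,0,0,0,0,0,0,0,0,0,0,0,0,0,0,0,0,0,0,0,0,0,0,0,0,0,0,0], "hand": 0.8}}

```text
time_s: 3.85
ee_pos: [570.2, 138.6, 47.5]
ee_rot: [179.9, -0.0, 85.5]
force: [1.2, -0.3, 0.4]
gripper_width: 29.5
gripper_force: 0.0
```

```bash
python3 go.py 542.9 -9.2 46 80.05
```

```text
t 3.9 [570.2 138.6  47.5] [ 1.7991e+02 -3.0000e-02  8.5530e+01] w 29.5 F [ 1.2 -0.3  0.4]
-> [542.9  -9.2  46. ] 80.0 4 rows
  -3.74,-0.39,0.04,0,0,0.024
  -3.75,-0.3,0.04,0,0,0.024
  -3.75,-0.21,0.04,0,0,0.024
  -3.76,-0.12,0.04,0,0,0.024
```

Request:
{"method": "step_arm", "body": {"plan": [0,0,0,0,0,0,0,0,0,0,0,0,0,0,0,0,0,0,0,0,0,0,0,0]}}

```text
time_s: 4.18
ee_pos: [570.4, 138.5, 47.0]
ee_rot: [179.9, -0.0, 85.5]
force: [0.4, 0.0, 0.4]
gripper_width: 13.9
gripper_force: 20.0
```

Request:
{"method": "step_arm", "body": {"plan": [-1.5,-0.15,0,0,0,0.01,-1.5,-0.15,0,0,0,0.01,-1.5,-0.15,0,0,0,0.01,-1.5,-0.1,0,0,0,0.01,-1.5,-0.1,0,0,0,0.01]}}

```text
time_s: 4.6
ee_pos: [555.8, 63.3, 47.0]
ee_rot: [180.0, -0.1, 82.6]
force: [1.3, 3.1, 2.5]
gripper_width: 14.0
gripper_force: 20.0
```

Request:
{"method": "step_arm", "body": {"plan": [-1.5,-0.1,0,0,0,0.01,-1.5,-0.1,0,0,0,0.01,-1.5,-0.1,0,0,0,0.01,0,0,0,0,0,0,0,0,0,0,0,0]}}

```text
time_s: 5.02
ee_pos: [546.0, 17.9, 47.0]
ee_rot: [-180.0, 0.1, 80.9]
force: [-0.7, -4.6, 4.5]
gripper_width: 14.0
gripper_force: 20.0
```

```bash
python3 go.py 542.9 -9.2 46 80.05;  python3 - <<'E'
from h import *
s=viewer.grab_frame('scene'); t=viewer.grab_frame('top'); 
im=np.hstack([s['img'][180:270,245:345], t['img'][150:240,210:310]]); cv2.imwrite('pics/g2.png',cv2.resize(im[:,:,::-1],None,fx=4,fy=4,interpolation=cv2.INTER_CUBIC))
E
```

```text
t 5.0 [546.   17.9  47. ] [-1.7997e+02  1.5000e-01  8.0900e+01] w 14.0 F [-0.7 -4.6  4.5]
-> [542.9  -9.2  46. ] 80.0 1 rows
  -2.72,0.12,0.1,0,0,0.015
```

View pics/g2.png

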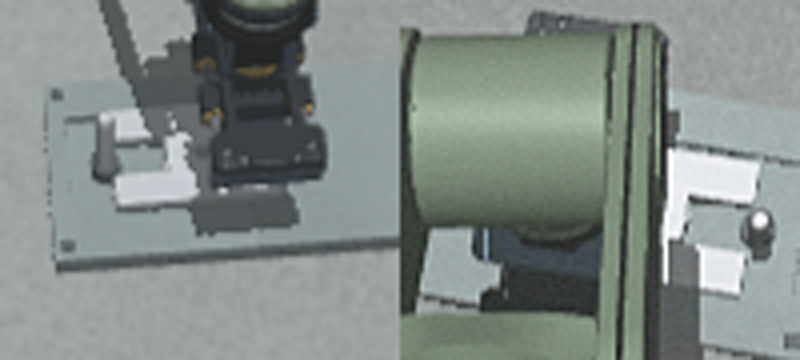

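The plate is moving along with its slot straddling the spindle: spindle at (757,228) in the right half, plate prongs at (712,170) and (715,270). About 27 mm remains.

Request:
{"method": "step_arm", "body": {"plan": [-1.3,0.06,0,0,0,0.007,-1.3,0.06,0,0,0,0.008,0,0,0,0,0,0,0,0,0.2,0,0,0,0,0,0.2,0,0,0]}}

```text
time_s: 5.53
ee_pos: [543.5, -6.5, 42.3]
ee_rot: [-180.0, 0.1, 80.1]
force: [0.9, -4.0, -3.2]
gripper_width: 13.9
gripper_force: 20.0
```

Request:
{"method": "step_arm", "body": {"plan": [0,0,0,0,0,0,0,0,0,0,0,0]}}

```text
time_s: 5.7
ee_pos: [543.9, -6.6, 41.7]
ee_rot: [180.0, 0.1, 80.2]
force: [2.3, -6.5, -5.5]
gripper_width: 14.2
gripper_force: 20.0
```

```bash
python3 go.py 542.9 -9.2 38 80.05;  python3 - <<'E'
from h import *
s=viewer.grab_frame('scene'); t=viewer.grab_frame('top'); 
im=np.hstack([s['img'][180:270,245:345], t['img'][160:250,230:330]]); cv2.imwrite('pics/g3.png',cv2.resize(im[:,:,::-1],None,fx=4,fy=4,interpolation=cv2.INTER_CUBIC))
E
```

```text
t 5.7 [543.9  -6.6  41.7] [1.7999e+02 1.3000e-01 8.0190e+01] w 14.2 F [ 2.3 -6.5 -5.5]
-> [542.9  -9.2  38. ] 80.0 1 rows
  -0.27,-0.06,0.37,0,0,0.003
```

View pics/g3.png

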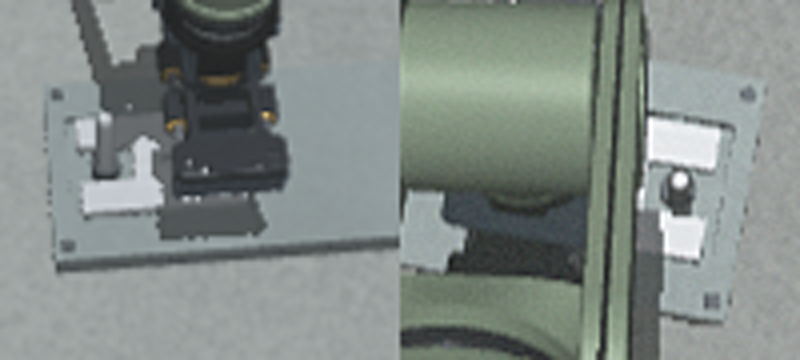

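The plate looks to be inside the recess (prongs at (690,143) and (688,235)) and partly down, so I lower it further.

Request:
{"method": "step_arm", "body": {"plan": [0,0,0.2,0,0,0,0,0,0.15,0,0,0,0,0,0,0,0,0,0,0,0,0,0,0]}}

```text
time_s: 6.13
ee_pos: [544.3, -6.8, 39.0]
ee_rot: [179.9, 0.1, 80.2]
force: [0.7, -6.7, 0.1]
gripper_width: 13.9
gripper_force: 20.0
```

Request:
{"method": "step_arm", "body": {"plan": [0,0,0,0,0,0,0,0,0,0,0,0,0,0,0,0,0,0,0,0,-2,0,0,0,0,0,-3.5,0,0,0], "hand": 5}}

```text
time_s: 6.55
ee_pos: [540.7, -5.0, 91.2]
ee_rot: [-179.5, 0.1, 80.1]
force: [0.2, 0.9, -0.5]
gripper_width: 44.4
gripper_force: 0.0
```

```bash
python3 go.py 543 -7 130 80.05 569 390 130 80.05 - - 16 -;
```

```text
t 6.5 [540.7  -5.   91.2] [-1.7946e+02  5.0000e-02  8.0100e+01] w 44.4 F [ 0.2  0.9 -0.5]
-> [543.  -7. 130.] 80.0 2 rows
  -0.08,0.13,-1.94,0,0,0
-> [569. 390. 130.] 80.0 11 rows
  3.6,-0.39,-0,0,0,-0
-> [569. 390.  16.] 80.0 3 rows
  0,0,3.8,0,0,-0
```

```bash
python3 go.py 569 390 120 110 - - 16 -;
```

```text
t 6.5 [540.7  -5.   91.2] [-1.7946e+02  5.0000e-02  8.0100e+01] w 44.4 F [ 0.2  0.9 -0.5]
-> [569. 390. 120.] 110.0 11 rows
  3.58,-0.36,-0.26,0,0,-0.047
  3.59,-0.19,-0.26,0,0,-0.047
  3.6,-0.02,-0.26,0,0,-0.047
  3.6,0.15,-0.26,0,0,-0.047
  3.59,0.32,-0.26,0,0,-0.047
  3.57,0.49,-0.26,0,0,-0.047
  3.54,0.66,-0.26,0,0,-0.047
  3.5,0.82,-0.26,0,0,-0.047
  3.46,0.99,-0.26,0,0,-0.047
  3.41,1.15,-0.26,0,0,-0.047
  3.35,1.31,-0.26,0,0,-0.047
-> [569. 390.  16.] 110.0 3 rows
  0,0,3.47,0,0,-0
```

Request:
{"method": "step_arm", "body": {"plan": [3.58,-0.36,-0.26,0,0,-0.047,3.59,-0.19,-0.26,0,0,-0.047,3.6,0,-0.26,0,0,-0.047,3.6,0.15,-0.26,0,0,-0.047,3.59,0.32,-0.26,0,0,-0.047], "hand": 6.2}}

```text
time_s: 6.97
ee_pos: [556.8, 176.0, 107.3]
ee_rot: [-180.0, -0.0, 93.7]
force: [1.0, -0.1, -0.8]
gripper_width: 62.3
gripper_force: 0.0
```

Request:
{"method": "step_arm", "body": {"plan": [3.57,0.49,-0.26,0,0,-0.047,3.54,0.66,-0.26,0,0,-0.047,3.5,0.82,-0.26,0,0,-0.047,3.46,0.99,-0.26,0,0,-0.047,3.41,1.15,-0.26,0,0,-0.047]}}

```text
time_s: 7.38
ee_pos: [570.0, 355.6, 120.1]
ee_rot: [-180.0, -0.0, 107.2]
force: [1.2, 0.0, 0.1]
gripper_width: 62.2
gripper_force: 0.0
```

Request:
{"method": "step_arm", "body": {"plan": [3.35,1.3,-0.26,0,0,-0.047,0,0,0,0,0,0,0,0,0,0,0,0]}}

```text
time_s: 7.63
ee_pos: [572.5, 391.4, 122.1]
ee_rot: [-180.0, -0.0, 109.9]
force: [-0.2, 0.2, 0.7]
gripper_width: 62.4
gripper_force: 0.0
```

```bash
python3 go.py 569 390 16 110;  python3 - <<'E'
from h import *
s=viewer.grab_frame('scene'); t=viewer.grab_frame('top'); 
im=np.hstack([s['img'][180:270,245:345], t['img'][160:250,230:330]]); cv2.imwrite('pics/g4.png',cv2.resize(im[:,:,::-1],None,fx=4,fy=4,interpolation=cv2.INTER_CUBIC))
E
```

```text
t 7.6 [572.5 391.4 122.1] [-1.7997e+02 -1.0000e-02  1.0988e+02] w 62.4 F [-0.2  0.2  0.7]
-> [569. 390.  16.] 110.0 3 rows
  -0,-0.13,3.54,0,0,-0.001
```

View pics/g4.png

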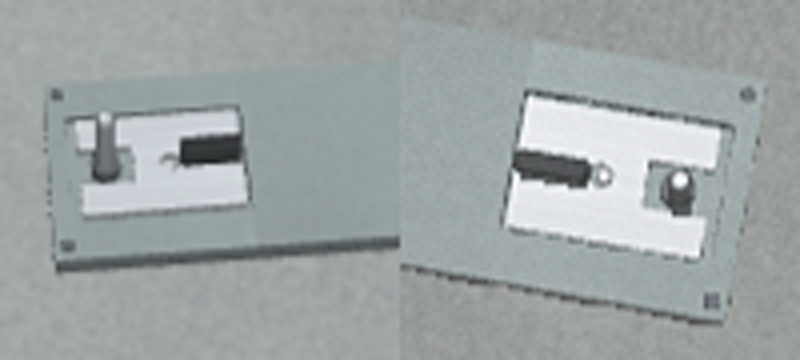

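The plate is seated, with the pin showing in its hole at (602,175). Next is the flange.

Request:
{"method": "step_arm", "body": {"plan": [0,-0.13,3.5,0,0,0,0,-0.13,3.5,0,0,0,0,-0.12,2.5,0,0,0,0,0,0,0,0,0,0,0,0,0,0,0]}}

```text
time_s: 8.15
ee_pos: [569.2, 386.2, 26.9]
ee_rot: [-179.8, 0.0, 109.6]
force: [0.5, -1.0, 0.3]
gripper_width: 62.1
gripper_force: 0.0
```

```bash
python3 go.py 569 390 16.5 110;  python3 - <<'E'
from h import *
s=viewer.grab_frame('scene'); t=viewer.grab_frame('top'); a=proj(s,[569,390,10]).astype(int)
im=np.hstack([s['img'][a[1]-45:a[1]+45,a[0]-45:a[0]+45], t['img'][145:235,70:160]]); cv2.imwrite('pics/g5.png',cv2.resize(im[:,:,::-1],None,fx=4.4,fy=4.4,interpolation=cv2.INTER_CUBIC))
E
```

```text
t 8.2 [569.2 386.2  26.9] [-1.7981e+02  5.0000e-02  1.0962e+02] w 62.1 F [ 0.5 -1.   0.3]
-> [569.  390.   16.5] 110.0 1 rows
  0.37,0.11,1.04,0,0,-0.007
```

View pics/g5.png

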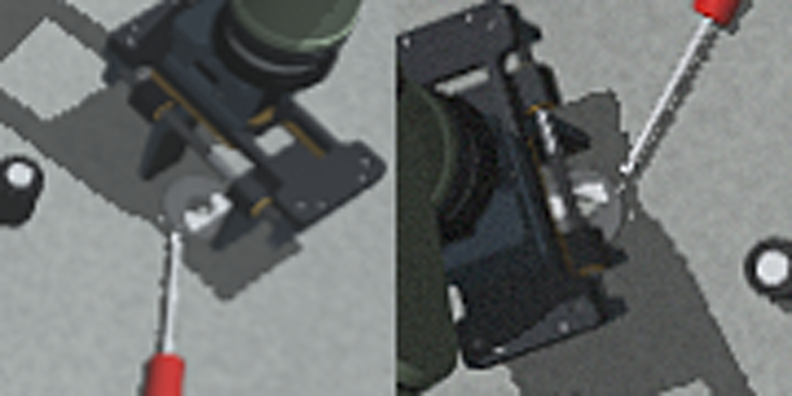

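The fingers straddle the flange: fingers at (160,165) and (235,220), flange at (195,205). The screwdriver tip at (172,230) is clear of them.

Request:
{"method": "step_arm", "body": {"plan": [0.35,0.1,0.5,0,0,0,0,0,0.5,0,0,0,0,0,0,0,0,0,0,0,0,0,0,0], "newtons": 25}}

```text
time_s: 8.58
ee_pos: [569.4, 391.7, 18.0]
ee_rot: [180.0, -0.0, 109.7]
force: [-0.1, -0.1, -0.0]
gripper_width: 61.9
gripper_force: 0.0
```

Request:
{"method": "step_arm", "body": {"plan": [0,0,0,0,0,0,0,0,0,0,0,0,0,0,0,0,0,0,0,0,0,0,0,0,0,0,0,0,0,0], "hand": 4.2}}

```text
time_s: 9.0
ee_pos: [569.6, 391.7, 18.0]
ee_rot: [180.0, -0.0, 109.7]
force: [-0.1, 0.2, 0.7]
gripper_width: 48.2
gripper_force: 25.0
```

```bash
python3 go.py - - 130 - 530.2 -83 130 110; python3 - <<'E'
from h import *
t=viewer.grab_frame('top')
E
```

```text
t 9.0 [569.6 391.7  18. ] [ 1.7998e+02 -1.0000e-02  1.0971e+02] w 48.2 F [-0.1  0.2  0.7]
-> [569.6 391.7 130. ] 109.7 3 rows
  0,0,-3.73,0,0,-0
-> [530.2 -83.  130. ] 110.0 13 rows
  -3.34,-1.52,-0,0,0,-0
```

Request:
{"method": "step_arm", "body": {"plan": [0,0,-1.5,0,0,0,0,0,-3,0,0,0,0,0,-3.5,0,0,0,0,0,-3,0,0,0,0,0,0,0,0,0]}}

```text
time_s: 9.47
ee_pos: [572.7, 393.8, 135.2]
ee_rot: [179.3, -0.2, 109.7]
force: [0.9, -0.1, -0.6]
gripper_width: 48.0
gripper_force: 25.0
```

Request:
{"method": "step_arm", "body": {"plan": [-3.34,-1.52,0,0,0,0,-3.34,-1.52,0,0,0,0,-3.34,-1.52,0,0,0,0,-3.34,-1.52,0,0,0,0,-3.34,-1.52,0,0,0,0]}}

```text
time_s: 9.88
ee_pos: [553.5, 207.1, 127.1]
ee_rot: [-180.0, 0.0, 109.7]
force: [0.7, -1.0, -0.8]
gripper_width: 48.0
gripper_force: 25.0
```

Request:
{"method": "step_arm", "body": {"plan": [-3.34,-1.52,0,0,0,0,-3.34,-1.52,0,0,0,0,-3.34,-1.52,0,0,0,0,-3.34,-1.52,0,0,0,0,-3.34,-1.52,0,0,0,0]}}

```text
time_s: 10.3
ee_pos: [538.3, 24.2, 127.3]
ee_rot: [-180.0, -0.0, 109.7]
force: [0.9, -0.2, -1.0]
gripper_width: 47.5
gripper_force: 25.0
```

Request:
{"method": "step_arm", "body": {"plan": [-2,-0.9,0,0,0,0,-2,-0.9,0,0,0,0,0,0,0,0,0,0,0,0,0,0,0,0]}}

```text
time_s: 10.63
ee_pos: [535.3, -18.6, 127.4]
ee_rot: [-180.0, -0.0, 109.6]
force: [-0.2, 0.3, -0.8]
gripper_width: 48.6
gripper_force: 25.0
```

```bash
python3 go.py 530.2 -83 108 110;  python3 - <<'E'
from h import *
s=viewer.grab_frame('scene'); t=viewer.grab_frame('top'); a=proj(s,[530,-70,100]).astype(int);b=proj(t,[530,-70,100]).astype(int)
im=np.hstack([s['img'][a[1]-45:a[1]+45,a[0]-45:a[0]+45], t['img'][b[1]-45:b[1]+45,b[0]-45:b[0]+45]]); cv2.imwrite('pics/g6.png',cv2.resize(im[:,:,::-1],None,fx=4.4,fy=4.4,interpolation=cv2.INTER_CUBIC))
E
```

```text
t 10.6 [535.3 -18.6 127.4] [-1.7998e+02 -3.0000e-02  1.0956e+02] w 48.6 F [-0.2  0.3 -0.8]
-> [530.2 -83.  108. ] 110.0 2 rows
  -2.95,-1.32,0.97,0,0,-0.004
  -2.94,-1.33,0.97,0,0,-0.004
```

View pics/g6.png

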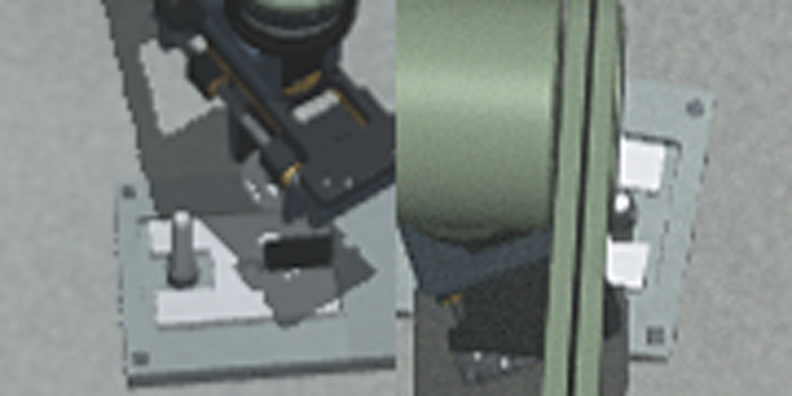

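```bash
cat > held.py <<'E'
import sys
from h import *
s=sensors.state(); p=np.array(s['ee_pos']); th=np.radians(s['ee_rot'][2]); nm=sys.argv[1]; dz=float(sys.argv[2])
for i in range(2):
    v=viewer.grab_frame('scene')
    for o in viewer.pinpoint(nm,v)[:3]:
        g=ground(v,o['location'],p[2]+dz); d=g-p
        print(round(o['score'],2),np.round(g,1),'toolx %.1f tooly %.1f'%(d[0]*np.cos(th)+d[1]*np.sin(th), d[0]*np.sin(th)-d[1]*np.cos(th)))
E
python3 held.py flange_mid -14
```

```text
0.65 [ 495.8 -384.1  113.5] toolx -332.0 tooly -161.1
0.59 [543.5 -22.8 113.5] toolx -8.0 tooly 5.6
0.59 [541.5 -19.9 113.5] toolx -4.6 tooly 4.7
```

Request:
{"method": "step_arm", "body": {"plan": [-1.94,-0.9,0.4,0,0,0,-1.94,-0.85,0.4,0,0,0,-1.94,-0.85,0.4,0,0,0,0,0,0,0,0,0,0,0,0,0,0,0]}}

```text
time_s: 11.35
ee_pos: [530.7, -81.3, 115.5]
ee_rot: [-180.0, -0.0, 109.6]
force: [-1.1, 0.6, -0.9]
gripper_width: 48.0
gripper_force: 25.0
```

```bash
python3 go.py 529.9 -81.5 108 110;python3 held.py flange_mid -14;  python3 - <<'E'
from h import *
s=viewer.grab_frame('scene'); t=viewer.grab_frame('top'); a=proj(s,[530,-83,100]).astype(int)
im=s['img'][a[1]-30:a[1]+30,a[0]-40:a[0]+40]; cv2.imwrite('pics/g7.png',cv2.resize(im[:,:,::-1],None,fx=8,fy=8,interpolation=cv2.INTER_CUBIC))
E
```

```text
t 11.3 [530.7 -81.3 115.5] [-1.7999e+02 -4.0000e-02  1.0965e+02] w 48.0 F [-1.1  0.6 -0.9]
-> [529.9 -81.5 108. ] 110.0 1 rows
  0.01,-0.08,0.75,0,0,-0.006
0.65 [519.3 -84.2 101.5] toolx 1.1 tooly -11.7
0.47 [506.1 342.1 101.5] toolx 407.0 tooly 119.2
```

View pics/g7.png

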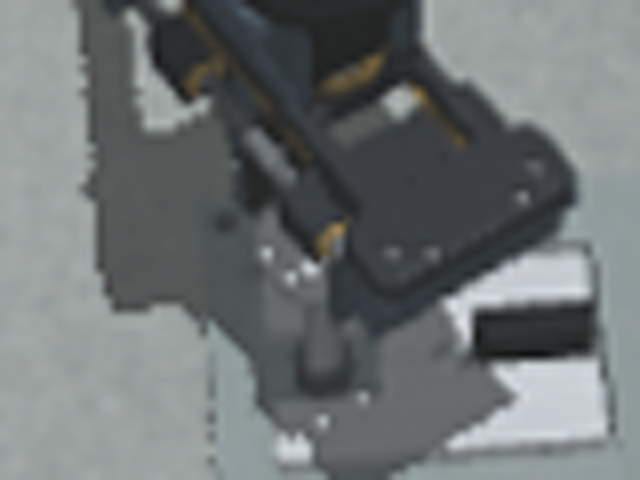

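The ring is held over the spindle (ring near (290,260), spindle foot at (325,360)). I descend and watch the force.

Request:
{"method": "step_arm", "body": {"plan": [0,-0.07,0.7,0,0,0,0,0,0.7,0,0,0,0,0,0.6,0,0,0,0,0,0,0,0,0]}}

```text
time_s: 11.98
ee_pos: [529.5, -81.4, 94.1]
ee_rot: [-179.9, -0.1, 109.7]
force: [0.3, -0.1, -1.4]
gripper_width: 48.0
gripper_force: 25.0
```

Request:
{"method": "step_arm", "body": {"plan": [0,0,1.5,0,0,0,0,0,1.5,0,0,0,0,0,1.5,0,0,0,0,0,0,0,0,0,0,0,0,0,0,0]}}

```text
time_s: 12.4
ee_pos: [529.7, -81.6, 50.3]
ee_rot: [-179.9, -0.1, 109.7]
force: [-0.1, -0.0, -1.6]
gripper_width: 47.9
gripper_force: 25.0
```

```bash
python3 go.py 530.2 -83 108 110
```

```text
t 12.4 [529.7 -81.6  50.3] [-1.7991e+02 -6.0000e-02  1.0970e+02] w 47.9 F [-0.1 -0.  -1.6]
-> [530.2 -83.  108. ] 110.0 2 rows
  -0.08,-0,-2.89,0,0,-0.003
```

Request:
{"method": "step_arm", "body": {"plan": [0,0,0.5,0,0,0,0,0,0,0,0,0]}}

```text
time_s: 12.57
ee_pos: [529.8, -81.5, 45.7]
ee_rot: [-180.0, -0.0, 109.7]
force: [-1.0, 0.5, -1.4]
gripper_width: 48.0
gripper_force: 25.0
```

Request:
{"method": "step_arm", "body": {"plan": [0,0,0,0,0,0,0,0,0,0,0,0,0,0,0,0,0,0,0,0,-2.5,0,0,0,0,0,-3.5,0,0,0], "hand": 6.2}}

```text
time_s: 12.98
ee_pos: [527.8, -81.2, 104.0]
ee_rot: [-179.6, -0.2, 109.7]
force: [0.7, -0.3, -0.3]
gripper_width: 62.0
gripper_force: 0.0
```

Request:
{"method": "step_arm", "body": {"plan": [0,0,-2.5,0,0,0,0,0,0,0,0,0,0,0,0,0,0,0], "hand": 7.2}}

```text
time_s: 13.23
ee_pos: [531.1, -81.7, 132.6]
ee_rot: [179.8, 0.1, 109.7]
force: [0.2, -0.8, -0.3]
gripper_width: 72.3
gripper_force: 0.0
```

```bash
python3 go.py 411.5 264 120 80
```

```text
t 13.2 [531.1 -81.7 132.6] [1.7979e+02 1.2000e-01 1.0971e+02] w 72.3 F [ 0.2 -0.8 -0.3]
-> [411.5 264.  120. ] 80.0 10 rows
  3.66,0.04,0.13,0,0,0.052
  3.66,-0.15,0.13,0,0,0.052
  3.64,-0.34,0.13,0,0,0.052
  3.62,-0.53,0.13,0,0,0.052
  3.59,-0.71,0.13,0,0,0.052
  3.55,-0.9,0.13,0,0,0.052
  3.49,-1.08,0.13,0,0,0.052
  3.43,-1.26,0.13,0,0,0.052
  3.36,-1.44,0.13,0,0,0.052
  3.29,-1.61,0.13,0,0,0.052
```

```bash
python3 go.py 412 264 120 - - - 17.5 -; python3 - <<'E'
from h import *
t=viewer.grab_frame('top')
for n in('flange_mid','drum0_mid','clamp_mid','cap_mid'):
  for o in viewer.pinpoint(n,t)[:6]: print(n,round(o['score'],2),np.round(ground(t,o['location'],5),1))
for q in ((158.8,255.2),(371.9,205.2),(377.6,249.1),(426.2,248.4)):
    c,a=blob(t,np.array(q),'dark'); print(c,a)
print(blob(t,np.array((107.7,241.7)),'bright')[0])
E
```

```text
t 13.2 [531.1 -81.7 132.6] [1.7979e+02 1.2000e-01 1.0971e+02] w 72.3 F [ 0.2 -0.8 -0.3]
-> [412. 264. 120.] 109.7 10 rows
  3.66,0.05,0.13,0,0,-0
-> [412.  264.   17.5] 109.7 3 rows
  0,0,3.42,0,0,-0
drum0_mid 0.85 [ 541.1 -272.9    5. ]
drum0_mid 0.64 [ 699.9 -328.4    5. ]
clamp_mid 0.56 [445.9 398.1   5. ]
clamp_mid 0.32 [ 433.9 -277.7    5. ]
cap_mid 0.59 [531.7 269.7   5. ]
[158.77997398 255.18696022] [22.87199974 23.22141266]
[371.94303513 205.1928997 ] [22.80984306 23.08003426]
[377.61082268 249.10299301] [23.15775871 23.30106544]
[426.24582481 248.43483734] [23.27208519 23.42250443]
[107.61413956 241.64797211]
```

Request:
{"method": "step_arm", "body": {"plan": [3.66,0.05,0.1,0,0,0,3.66,0.05,0.1,0,0,0,3.66,0.05,0.1,0,0,0,3.66,0.05,0.1,0,0,0,3.66,0.05,0.1,0,0,0]}}

```text
time_s: 13.9
ee_pos: [469.4, 92.7, 124.8]
ee_rot: [-179.9, -0.0, 109.7]
force: [0.2, -0.4, -0.1]
gripper_width: 72.1
gripper_force: 0.0
```

Request:
{"method": "step_arm", "body": {"plan": [3.66,0.05,0.1,0,0,0,3.66,0.05,0.1,0,0,0,3.66,0.05,0.1,0,0,0,3.66,0.05,0.1,0,0,0,3.66,0.05,0.1,0,0,0]}}

```text
time_s: 14.32
ee_pos: [410.0, 266.0, 119.9]
ee_rot: [-179.9, 0.0, 109.7]
force: [0.3, -0.5, -0.7]
gripper_width: 72.0
gripper_force: 0.0
```

Request:
{"method": "step_arm", "body": {"plan": [0,0,3,0,0,0,0,0,3,0,0,0,0,0,2.5,0,0,0,0,0,0,0,0,0,0,0,0,0,0,0]}}

```text
time_s: 14.73
ee_pos: [410.3, 264.1, 34.5]
ee_rot: [-179.8, 0.0, 109.7]
force: [0.5, -0.3, 0.4]
gripper_width: 72.3
gripper_force: 0.0
```

```bash
python3 go.py 412 264 17.5 -; python3 - <<'E'
from h import *
t=viewer.grab_frame('scene'); 
for o in viewer.pinpoint('flange_mid',t)[:4]: print(round(o['score'],2),np.round(ground(t,o['location'],30),1))
p=proj(t,[530,-83,88]);c=t['img'][int(p[1])-8:int(p[1])+34,int(p[0])-22:int(p[0])+22].max(2)
m=(c>165).astype(np.uint8); n,l,st,ce=cv2.connectedComponentsWithStats(m)
t2=viewer.grab_frame('top'); 
im=np.hstack([cv2.resize(t['img'][180:260,240:320],None,fx=5,fy=5,interpolation=cv2.INTER_CUBIC),cv2.resize(t2['img'][165:245,260:340],None,fx=5,fy=5,interpolation=cv2.INTER_CUBIC)])
cv2.imwrite('pics/g8.png',im[:,:,::-1])
E
```

```text
t 14.7 [410.3 264.1  34.5] [-1.7976e+02  5.0000e-02  1.0971e+02] w 72.3 F [ 0.5 -0.3  0.4]
-> [412.  264.   17.5] 109.7 1 rows
  -0.06,0.16,1.7,0,0,-0
0.56 [530.6 -77.5  30. ]
```

View pics/g8.png

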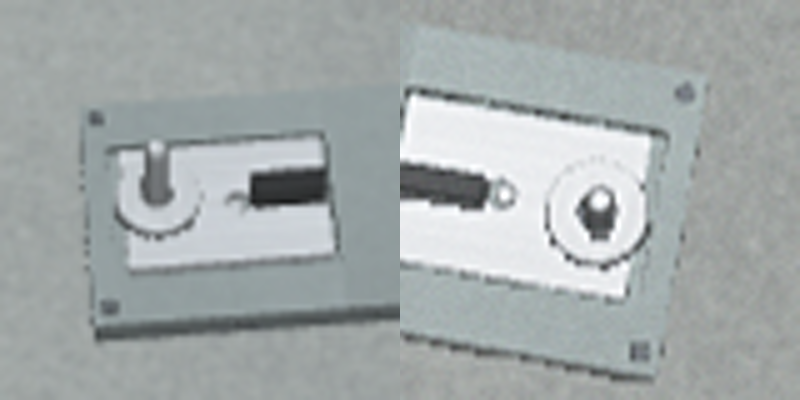

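The flange sits flat round the spindle foot (right half, centre (598,213)). Now the first rubber ring.

Request:
{"method": "step_arm", "body": {"plan": [-0.05,0.15,0.9,0,0,0,0,0,0.8,0,0,0,0,0,0,0,0,0]}}

```text
time_s: 15.13
ee_pos: [412.4, 264.1, 17.8]
ee_rot: [-179.9, 0.0, 109.7]
force: [0.7, 1.4, -0.2]
gripper_width: 72.0
gripper_force: 0.0
```

Request:
{"method": "step_arm", "body": {"plan": [0,0,0,0,0,0,0,0,0,0,0,0,0,0,0,0,0,0,0,0,0,0,0,0,0,0,0,0,0,0], "hand": 5}}

```text
time_s: 15.55
ee_pos: [413.0, 264.7, 18.9]
ee_rot: [180.0, -0.0, 109.7]
force: [-0.5, -0.1, -0.2]
gripper_width: 56.4
gripper_force: 25.0
```

```bash
python3 go.py - - 130 - 530 -82.5 125 -
```

```text
t 15.6 [413.  264.7  18.9] [ 1.7998e+02 -1.0000e-02  1.0972e+02] w 56.4 F [-0.5 -0.1 -0.2]
-> [413.  264.7 130. ] 109.7 3 rows
  0,0,-3.7,0,0,-0
-> [530.  -82.5 125. ] 109.7 10 rows
  -3.66,-0.07,0.05,0,0,-0
```

Request:
{"method": "step_arm", "body": {"plan": [0,0,-1.5,0,0,0,0,0,-3,0,0,0,0,0,-3.5,0,0,0,0,0,-3,0,0,0,0,0,0,0,0,0]}}

```text
time_s: 15.97
ee_pos: [416.2, 266.8, 134.5]
ee_rot: [179.3, -0.1, 109.7]
force: [0.9, 0.2, -0.2]
gripper_width: 56.2
gripper_force: 25.0
```

Request:
{"method": "step_arm", "body": {"plan": [-3.66,-0.07,0,0,0,0,-3.66,-0.07,0,0,0,0,-3.66,-0.07,0,0,0,0,-3.66,-0.07,0,0,0,0,-3.66,-0.07,0,0,0,0]}}

```text
time_s: 16.38
ee_pos: [471.2, 89.7, 128.3]
ee_rot: [-180.0, -0.0, 109.7]
force: [0.4, 0.7, 0.3]
gripper_width: 56.2
gripper_force: 25.0
```

Request:
{"method": "step_arm", "body": {"plan": [-3.66,-0.07,0,0,0,0,-3.66,-0.07,0,0,0,0,-3.66,-0.07,0,0,0,0,-3.66,-0.07,0,0,0,0,-3.66,-0.07,0,0,0,0]}}

```text
time_s: 16.8
ee_pos: [529.7, -84.0, 128.2]
ee_rot: [-180.0, -0.0, 109.7]
force: [1.1, 0.0, -0.9]
gripper_width: 56.5
gripper_force: 25.0
```

Request:
{"method": "step_arm", "body": {"plan": [0,0,0,0,0,0,0,0,0,0,0,0,0,0,0,0,0,0]}}

```text
time_s: 17.05
ee_pos: [529.0, -81.9, 128.1]
ee_rot: [-179.9, -0.1, 109.7]
force: [-1.0, -0.2, -0.2]
gripper_width: 56.3
gripper_force: 25.0
```

```bash
python3 go.py 530 -82.5 95 -; python3 held.py drum0_mid -14
```

```text
t 17.1 [529.  -81.9 128.1] [-1.7992e+02 -8.0000e-02  1.0967e+02] w 56.3 F [-1.  -0.2 -0.2]
-> [530.  -82.5  95. ] 109.7 1 rows
  -0.09,0.07,3.31,0,0,-0
0.79 [ 593.6 -261.8  114.1] toolx -191.1 tooly 0.3
0.85 [ 605.8 -269.6  114.1] toolx -202.6 tooly 9.1
```

Request:
{"method": "step_arm", "body": {"plan": [-0.05,0.07,1.6,0,0,0,0,0,1,0,0,0,0,0,0.7,0,0,0,0,0,0,0,0,0]}}

```text
time_s: 17.58
ee_pos: [531.2, -82.7, 94.7]
ee_rot: [180.0, 0.1, 109.8]
force: [2.6, -3.4, -3.3]
gripper_width: 55.9
gripper_force: 25.0
```

Request:
{"method": "step_arm", "body": {"plan": [-0.1,0,1.3,0,0,0,0,0,1.3,0,0,0,0,0,1,0,0,0,0,0,0,0,0,0]}}

```text
time_s: 17.92
ee_pos: [530.6, -83.3, 58.3]
ee_rot: [-179.9, -0.0, 109.7]
force: [1.0, -1.1, -2.7]
gripper_width: 56.5
gripper_force: 25.0
```

Request:
{"method": "step_arm", "body": {"plan": [0,0,0.4,0,0,0,0,0,0,0,0,0]}}

```text
time_s: 18.08
ee_pos: [530.8, -83.2, 55.5]
ee_rot: [-180.0, -0.0, 109.7]
force: [1.0, -0.0, -1.2]
gripper_width: 56.1
gripper_force: 25.0
```

Request:
{"method": "step_arm", "body": {"plan": [0,0,0.15,0,0,0,0,0,0,0,0,0,0,0,0,0,0,0,0,0,0,0,0,0,0,0,-2,0,0,0], "hand": 7.2}}

```text
time_s: 18.5
ee_pos: [528.3, -82.9, 71.7]
ee_rot: [-179.6, -0.2, 109.7]
force: [-1.2, 0.5, -0.2]
gripper_width: 72.1
gripper_force: 0.0
```

Request:
{"method": "step_arm", "body": {"plan": [0,0,-3.5,0,0,0,0,0,-2.5,0,0,0,0,0,0,0,0,0,0,0,0,0,0,0]}}

```text
time_s: 18.83
ee_pos: [531.8, -83.5, 135.9]
ee_rot: [179.8, 0.1, 109.7]
force: [0.1, 0.5, 0.9]
gripper_width: 72.3
gripper_force: 0.0
```

```bash
python3 go.py 535 -261.5 120 - - - 17.5 -
```

```text
t 18.8 [531.8 -83.5 135.9] [1.7981e+02 1.0000e-01 1.0971e+02] w 72.3 F [0.1 0.5 0.9]
-> [ 535.  -261.5  120. ] 109.7 5 rows
  -3.37,-1.14,0.32,0,0,-0
-> [ 535.  -261.5   17.5] 109.7 3 rows
  0,0,3.42,0,0,-0
```

Request:
{"method": "step_arm", "body": {"plan": [-3.37,-1.12,0.3,0,0,0,-3.37,-1.12,0.3,0,0,0,-3.37,-1.12,0.3,0,0,0,-3.37,-1.12,0.3,0,0,0,-3.37,-1.12,0.3,0,0,0]}}

```text
time_s: 19.25
ee_pos: [533.9, -261.9, 117.5]
ee_rot: [-179.9, -0.1, 109.7]
force: [0.5, -0.7, 0.7]
gripper_width: 72.0
gripper_force: 0.0
```

Request:
{"method": "step_arm", "body": {"plan": [0,0,3,0,0,0,0,0,3,0,0,0,0,0,2.5,0,0,0,0,0,0,0,0,0,0,0,0,0,0,0]}}

```text
time_s: 19.67
ee_pos: [533.5, -260.2, 32.2]
ee_rot: [-179.8, -0.2, 109.7]
force: [-0.3, -0.4, -0.2]
gripper_width: 72.1
gripper_force: 0.0
```

```bash
python3 go.py 535 -262 17.5 -; python3 - <<'E'
from h import *
t=viewer.grab_frame('top'); s=viewer.grab_frame('scene')
for q in ((371.9,205.2),(377.6,249.1),(426.2,248.4)):
    c,a=blob(t,np.array(q),'dark'); print(c,a)
for q in ([427,-274,5],[428,-394,5],[531,-83,35],[531,-83,43]):
    c,a=blob(s,proj(s,q),'dark',22); print(np.round(ground(s,c,q[2]),1),a)
E
```

```text
t 19.7 [ 533.5 -260.2   32.2] [-179.8    -0.22  109.7 ] w 72.1 F [-0.3 -0.4 -0.2]
-> [ 535.  -262.    17.5] 109.7 1 rows
  -0.22,0.08,1.47,0,0,-0
[380.33460999 205.51673126] [ 2.83212638 61.80498123]
[376.83884811 257.26790619] [60.14156342 79.20600128]
[405.4288063  268.89608002] [ 41.02957916 125.61833191]
[ 418.7 -262.7    5. ] [43.02926636 55.0802536 ]
[ 429.2 -398.5    5. ] [16.55321693 19.27053261]
[528.7 -84.2  35. ] [18.68471718 19.4110527 ]
[533.3 -85.3  43. ] [18.68471718 19.4110527 ]
```

Request:
{"method": "step_arm", "body": {"plan": [-0.15,0.05,0.8,0,0,0,0,0,0.6,0,0,0,0,0,0,0,0,0]}}

```text
time_s: 20.02
ee_pos: [535.8, -261.9, 19.8]
ee_rot: [-180.0, -0.0, 109.7]
force: [-1.0, -0.5, 0.9]
gripper_width: 71.7
gripper_force: 0.0
```

Request:
{"method": "step_arm", "body": {"plan": [0,0,0,0,0,0,0,0,0,0,0,0,0,0,0,0,0,0,0,0,0,0,0,0,0,0,0,0,0,0], "hand": 5}}

```text
time_s: 20.43
ee_pos: [536.2, -262.2, 20.6]
ee_rot: [180.0, 0.0, 109.7]
force: [-1.3, -0.3, 1.2]
gripper_width: 55.8
gripper_force: 25.0
```

```bash
python3 go.py - - 130 - 530.7 -83.2 125 -
```

```text
t 20.4 [ 536.2 -262.2   20.6] [1.7997e+02 2.0000e-02 1.0971e+02] w 55.8 F [-1.3 -0.3  1.2]
-> [ 536.2 -262.2  130. ] 109.7 3 rows
  0,0,-3.65,0,0,-0
-> [530.7 -83.2 125. ] 109.7 5 rows
  3.41,1.1,0.1,0,0,-0
```

Request:
{"method": "step_arm", "body": {"plan": [0,0,0,0,0,0,0,0,0,0,0,0,0,0,0.3,0,0,0,0,0,0,0,0,0], "hand": 6.4}}

```text
time_s: 20.77
ee_pos: [535.7, -262.0, 16.7]
ee_rot: [-180.0, -0.0, 109.7]
force: [-0.1, 0.1, -0.4]
gripper_width: 64.0
gripper_force: 0.0
```

Request:
{"method": "step_arm", "body": {"plan": [0,0,0,0,0,0,0,0,0,0,0,0,0,0,0,0,0,0,0,0,0,0,0,0], "hand": 5}}

```text
time_s: 21.1
ee_pos: [536.0, -262.1, 17.2]
ee_rot: [-180.0, -0.0, 109.7]
force: [-0.2, -0.2, 0.3]
gripper_width: 55.7
gripper_force: 25.0
```

Request:
{"method": "step_arm", "body": {"plan": [0,0,-1.5,0,0,0,0,0,-3,0,0,0,0,0,-3.5,0,0,0,0,0,-3,0,0,0,0,0,0,0,0,0]}}

```text
time_s: 21.52
ee_pos: [539.5, -263.9, 133.9]
ee_rot: [179.5, 0.5, 109.7]
force: [0.5, -0.2, -0.5]
gripper_width: 56.0
gripper_force: 25.0
```

Request:
{"method": "step_arm", "body": {"plan": [3.41,1.1,0,0,0,0,3.41,1.1,0,0,0,0,3.41,1.1,0,0,0,0,3.41,1.1,0,0,0,0,3.41,1.1,0,0,0,0]}}

```text
time_s: 21.93
ee_pos: [529.6, -81.6, 126.7]
ee_rot: [-180.0, -0.0, 109.7]
force: [0.8, 0.0, -0.9]
gripper_width: 55.9
gripper_force: 25.0
```

Request:
{"method": "step_arm", "body": {"plan": [0,0,0,0,0,0,0,0,0,0,0,0,0,0,0,0,0,0]}}

```text
time_s: 22.18
ee_pos: [530.3, -83.3, 126.9]
ee_rot: [-180.0, 0.0, 109.8]
force: [-0.1, -0.6, -1.1]
gripper_width: 56.1
gripper_force: 25.0
```

```bash
python3 go.py 530.7 -83.2 95 -
```

```text
t 22.2 [530.3 -83.3 126.9] [-1.7998e+02  2.0000e-02  1.0975e+02] w 56.1 F [-0.1 -0.6 -1.1]
-> [530.7 -83.2  95. ] 109.8 1 rows
  -0.01,0.04,3.19,0,0,-0
```

Request:
{"method": "step_arm", "body": {"plan": [-0.05,0.03,1.6,0,0,0,0,0,1,0,0,0,0,0,0.6,0,0,0,0,0,0,0,0,0]}}

```text
time_s: 22.52
ee_pos: [530.2, -83.5, 93.6]
ee_rot: [-179.9, -0.1, 109.6]
force: [1.6, 3.4, -2.6]
gripper_width: 55.7
gripper_force: 25.0
```

Request:
{"method": "step_arm", "body": {"plan": [0.1,0,1,0,0,0,0,0,1,0,0,0,0,0,0.9,0,0,0,0,0,0,0,0,0]}}

```text
time_s: 22.85
ee_pos: [529.3, -82.6, 64.1]
ee_rot: [-179.8, -0.1, 109.7]
force: [0.3, -0.7, -1.2]
gripper_width: 56.1
gripper_force: 25.0
```

Now release, lift, and move to the third ring at (427.5,-274.5).

Request:
{"method": "step_arm", "body": {"plan": [0,0,0.2,0,0,0,0,0,0,0,0,0]}}

```text
time_s: 23.02
ee_pos: [530.2, -82.7, 63.9]
ee_rot: [-180.0, -0.0, 109.7]
force: [0.3, 0.1, -0.1]
gripper_width: 56.1
gripper_force: 25.0
```

Request:
{"method": "step_arm", "body": {"plan": [0,0,0,0,0,0,0,0,0,0,0,0,0,0,0,0,0,0,0,0,-2,0,0,0,0,0,-3.5,0,0,0], "hand": 7.2}}

```text
time_s: 23.43
ee_pos: [527.7, -82.1, 116.8]
ee_rot: [-179.6, -0.2, 109.7]
force: [0.3, 0.7, -0.9]
gripper_width: 71.5
gripper_force: 0.0
```

Request:
{"method": "step_arm", "body": {"plan": [0,0,-1.5,0,0,0,0,0,0,0,0,0,0,0,0,0,0,0]}}

```text
time_s: 23.68
ee_pos: [530.9, -82.6, 135.2]
ee_rot: [179.9, 0.1, 109.7]
force: [0.4, 0.6, 0.1]
gripper_width: 72.2
gripper_force: 0.0
```

```bash
python3 go.py 427.8 -274.5 120 - - - 17.5 -; python3 - <<'E'
from h import *
t=viewer.grab_frame('top'); s=viewer.grab_frame('scene')
for q in ((377.6,249.1),(426.2,248.4)):
    c,a=blob(t,np.array(q),'dark'); print(c,a)
print(blob(t,np.array((107.7,241.7)),'bright')[0])
c,a=blob(s,proj(s,[531,-83,52]),'dark',22); print(np.round(ground(s,c,52),1),a)
E
```

```text
t 23.7 [530.9 -82.6 135.2] [1.7987e+02 7.0000e-02 1.0971e+02] w 72.2 F [0.4 0.6 0.1]
-> [ 427.8 -274.5  120. ] 109.7 6 rows
  -2.43,-2.7,0.25,0,0,-0
-> [ 427.8 -274.5   17.5] 109.7 3 rows
  0,0,3.42,0,0,-0
[377.59988022 249.10547256] [23.15255928 23.26775551]
[426.18826675 248.42042923] [23.32922363 23.44147301]
[107.60645294 241.71523094]
[503.6 -61.3  52. ] [28.2713623  45.09382248]
```

Request:
{"method": "step_arm", "body": {"plan": [-2.43,-2.7,0.25,0,0,0,-2.43,-2.7,0.25,0,0,0,-2.43,-2.7,0.25,0,0,0,-2.43,-2.7,0.25,0,0,0,-2.43,-2.7,0.25,0,0,0]}}

```text
time_s: 24.2
ee_pos: [442.5, -243.1, 120.2]
ee_rot: [-179.9, -0.1, 109.7]
force: [0.5, -0.4, -0.0]
gripper_width: 72.1
gripper_force: 0.0
```

Request:
{"method": "step_arm", "body": {"plan": [-2.43,-2.7,0.25,0,0,0,0,0,3,0,0,0,0,0,3,0,0,0,0,0,2.8,0,0,0,0,0,0,0,0,0]}}

```text
time_s: 24.62
ee_pos: [422.7, -272.0, 25.7]
ee_rot: [-179.6, -0.6, 109.7]
force: [-0.7, 0.1, 0.3]
gripper_width: 71.8
gripper_force: 0.0
```

Request:
{"method": "step_arm", "body": {"plan": [0,0,0,0,0,0,0,0,0,0,0,0]}}

```text
time_s: 24.78
ee_pos: [427.6, -274.6, 31.7]
ee_rot: [180.0, 0.0, 109.7]
force: [0.3, -0.4, 0.3]
gripper_width: 71.4
gripper_force: 0.0
```

```bash
python3 go.py 427.8 -274.5 17 -; python3 - <<'E'
from h import *
t=viewer.grab_frame('top'); s=viewer.grab_frame('scene')
np.savez('st.npz',t=t['img'],s=s['img'])
for v in (t,s):
  for z in(43,52):
    c,a=blob(v,proj(v,[530.7,-83,z]),'dark',22); print(np.round(ground(v,c,z),1),a,c, proj(v,[530.7,-83,z]))
E
```

```text
t 24.8 [ 427.6 -274.6   31.7] [1.7998e+02 2.0000e-02 1.0972e+02] w 71.4 F [ 0.3 -0.4  0.3]
-> [ 427.8 -274.5   17. ] 109.7 1 rows
  -0,0.03,1.47,0,0,-0
[528.3 -82.7  43. ] [24.14282608 25.16768456] [299.37822914 206.78925896] [299.5038579  205.80144557]
[527.7 -82.5  52. ] [24.14282608 25.16768456] [299.37822914 206.78925896] [299.57015515 205.51715467]
[531.  -86.2  43. ] [19.40356255 20.57465172] [270.5153141  217.25494766] [271.54958548 216.93557576]
[536.2 -87.4  52. ] [19.40356255 20.57465172] [270.5153141  217.25494766] [271.51959833 215.3252574 ]
```

Two rings are on the spindle, judging by the blob growth. Now the third.

Request:
{"method": "step_arm", "body": {"plan": [0,0.03,0.8,0,0,0,0,0,0.65,0,0,0,0,0,0,0,0,0]}}

```text
time_s: 25.13
ee_pos: [426.8, -273.8, 16.0]
ee_rot: [-180.0, -0.1, 109.7]
force: [-0.1, -0.1, 0.3]
gripper_width: 71.8
gripper_force: 0.0
```

Request:
{"method": "step_arm", "body": {"plan": [0,0,0,0,0,0,0,0,0,0,0,0,0,0,0,0,0,0,0,0,0,0,0,0,0,0,0,0,0,0], "hand": 5}}

```text
time_s: 25.55
ee_pos: [427.4, -274.4, 16.8]
ee_rot: [180.0, 0.0, 109.7]
force: [0.1, 0.8, 0.1]
gripper_width: 56.2
gripper_force: 25.0
```

```bash
python3 go.py - - 130 - 530.4 -83 125 -
```

```text
t 25.6 [ 427.4 -274.4   16.8] [179.99   0.   109.71] w 56.2 F [0.1 0.8 0.1]
-> [ 427.4 -274.4  130. ] 109.7 3 rows
  0,0,-3.77,0,0,-0
-> [530.4 -83.  125. ] 109.7 6 rows
  2.42,2.69,0.08,0,0,-0
```

Request:
{"method": "step_arm", "body": {"plan": [0,0,-1.5,0,0,0,0,0,-3,0,0,0,0,0,-3.5,0,0,0,0,0,-3.3,0,0,0,0,0,0,0,0,0]}}

```text
time_s: 25.97
ee_pos: [430.8, -276.6, 136.0]
ee_rot: [179.6, 0.6, 109.7]
force: [1.1, -1.1, -0.8]
gripper_width: 56.1
gripper_force: 25.0
```

Request:
{"method": "step_arm", "body": {"plan": [2.42,2.69,0,0,0,0,2.42,2.69,0,0,0,0,2.42,2.69,0,0,0,0,2.42,2.69,0,0,0,0,2.42,2.69,0,0,0,0]}}

```text
time_s: 26.38
ee_pos: [513.5, -113.5, 129.5]
ee_rot: [-180.0, -0.0, 109.7]
force: [-0.1, -0.4, -0.8]
gripper_width: 56.7
gripper_force: 25.0
```

Request:
{"method": "step_arm", "body": {"plan": [2.42,2.69,0,0,0,0,0,0,0,0,0,0,0,0,0,0,0,0,0,0,0,0,0,0]}}

```text
time_s: 26.72
ee_pos: [529.8, -83.3, 129.3]
ee_rot: [-179.9, -0.0, 109.8]
force: [-0.1, 0.6, -1.0]
gripper_width: 56.2
gripper_force: 25.0
```

```bash
python3 go.py 530.4 -83 95 -
```

```text
t 26.7 [529.8 -83.3 129.3] [-1.7993e+02 -1.0000e-02  1.0975e+02] w 56.2 F [-0.1  0.6 -1. ]
-> [530.4 -83.   95. ] 109.8 1 rows
  0.01,0.07,3.43,0,0,-0
```

Final TCP height for this ring is about 69.

Request:
{"method": "step_arm", "body": {"plan": [0,0.05,1.6,0,0,0,0,0,1,0,0,0,0,0,0.8,0,0,0,0,0,0,0,0,0]}}

```text
time_s: 27.05
ee_pos: [529.9, -83.3, 94.1]
ee_rot: [-179.9, -0.1, 109.6]
force: [0.9, 2.7, -1.8]
gripper_width: 56.7
gripper_force: 25.0
```

Request:
{"method": "step_arm", "body": {"plan": [0.1,0,0.9,0,0,0,0,0,0.8,0,0,0,0,0,0.6,0,0,0,0,0,0,0,0,0]}}

```text
time_s: 27.38
ee_pos: [529.2, -82.1, 71.2]
ee_rot: [-179.8, -0.1, 109.7]
force: [0.3, -0.2, 0.0]
gripper_width: 56.4
gripper_force: 25.0
```

Request:
{"method": "step_arm", "body": {"plan": [0,0,0,0,0,0,0,0,0,0,0,0,0,0,0,0,0,0,0,0,-2,0,0,0,0,0,-3.2,0,0,0], "hand": 7.2}}

```text
time_s: 27.8
ee_pos: [528.3, -81.7, 122.9]
ee_rot: [-179.7, -0.2, 109.7]
force: [0.8, -0.3, -0.2]
gripper_width: 71.9
gripper_force: 0.0
```

Request:
{"method": "step_arm", "body": {"plan": [0,0,-1,0,0,0,0,0,0,0,0,0,0,0,0,0,0,0]}}

```text
time_s: 28.05
ee_pos: [530.6, -82.1, 135.0]
ee_rot: [179.9, 0.0, 109.7]
force: [0.3, 0.6, -0.6]
gripper_width: 72.1
gripper_force: 0.0
```

```bash
python3 go.py 428.8 -394 120 - - - 17 -; python3 - <<'E'
from h import *
t=viewer.grab_frame('top')
print(blob(t,np.array((426.2,248.4)),'dark'))
print(blob(t,np.array((107.7,241.7)),'bright')[0])
E
```

```text
t 28.1 [530.6 -82.1 135. ] [1.7993e+02 4.0000e-02 1.0971e+02] w 72.1 F [ 0.3  0.6 -0.6]
-> [ 428.8 -394.   120. ] 109.7 9 rows
  -2.88,-2.23,0.17,0,0,-0
-> [ 428.8 -394.    17. ] 109.7 3 rows
  0,0,3.43,0,0,-0
(array([426.22758293, 248.44454193]), array([23.35562134, 23.42302513]))
[107.60405159 241.67817497]
```

Request:
{"method": "step_arm", "body": {"plan": [-2.88,-2.23,0.17,0,0,0,-2.88,-2.23,0.17,0,0,0,-2.88,-2.23,0.17,0,0,0,-2.88,-2.23,0.17,0,0,0,-2.88,-2.23,0.17,0,0,0]}}

```text
time_s: 28.52
ee_pos: [472.4, -256.1, 124.4]
ee_rot: [-179.9, -0.1, 109.7]
force: [0.1, 0.2, 0.1]
gripper_width: 71.6
gripper_force: 0.0
```

Request:
{"method": "step_arm", "body": {"plan": [-2.88,-2.23,0.17,0,0,0,-2.88,-2.23,0.17,0,0,0,-2.88,-2.23,0.17,0,0,0,-2.88,-2.23,0.17,0,0,0,0,0,0,0,0,0]}}

```text
time_s: 28.93
ee_pos: [426.4, -398.8, 117.2]
ee_rot: [-179.9, 0.0, 109.4]
force: [-0.3, 0.6, -0.4]
gripper_width: 71.9
gripper_force: 0.0
```

Request:
{"method": "step_arm", "body": {"plan": [0,0,3,0,0,0,0,0,3,0,0,0,0,0,2.6,0,0,0,0,0,0,0,0,0,0,0,0,0,0,0]}}

```text
time_s: 29.35
ee_pos: [427.8, -392.3, 31.3]
ee_rot: [-179.9, -0.3, 109.7]
force: [-0.4, -0.1, 1.2]
gripper_width: 71.9
gripper_force: 0.0
```

```bash
python3 go.py 428.8 -394 17 -; python3 - <<'E'
from h import *
t=viewer.grab_frame('top'); s=viewer.grab_frame('scene')
for v in (t,s):
  for z in(52,61):
    c,a=blob(v,proj(v,[530.7,-83,z]),'dark',22); print(np.round(ground(v,c,z),1),a)
E
```

```text
t 29.4 [ 427.8 -392.3   31.3] [-179.86   -0.29  109.72] w 71.9 F [-0.4 -0.1  1.2]
-> [ 428.8 -394.    17. ] 109.7 1 rows
  -0.2,0.04,1.43,0,0,-0
[528.1 -82.6  52. ] [24.03611183 25.4507618 ]
[527.4 -82.4  61. ] [24.03611183 25.4507618 ]
[533.4 -86.5  52. ] [20.39712715 21.38918686]
[538.6 -87.7  61. ] [20.39712715 21.38918686]
```

Request:
{"method": "step_arm", "body": {"plan": [-0.13,0.04,0.8,0,0,0,0,0,0.6,0,0,0,0,0,0,0,0,0]}}

```text
time_s: 29.7
ee_pos: [429.6, -394.5, 19.0]
ee_rot: [-180.0, -0.0, 109.7]
force: [-0.9, 0.2, 0.2]
gripper_width: 71.8
gripper_force: 0.0
```

Request:
{"method": "step_arm", "body": {"plan": [0,0,0,0,0,0,0,0,0,0,0,0,0,0,0,0,0,0,0,0,0,0,0,0,0,0,0,0,0,0], "hand": 5}}

```text
time_s: 30.12
ee_pos: [429.9, -395.0, 19.7]
ee_rot: [180.0, 0.0, 109.7]
force: [-0.7, 0.9, 0.7]
gripper_width: 55.6
gripper_force: 25.0
```

```bash
python3 go.py - - 130 - 530 -82.6 128 -
```

```text
t 30.1 [ 429.9 -395.    19.7] [1.7998e+02 3.0000e-02 1.0971e+02] w 55.6 F [-0.7  0.9  0.7]
-> [ 429.9 -395.   130. ] 109.7 3 rows
  0,0,-3.68,0,0,-0
-> [530.  -82.6 128. ] 109.7 9 rows
  2.89,2.22,0.02,0,0,-0
```

Request:
{"method": "step_arm", "body": {"plan": [0,0,0,0,0,0,0,0,0,0,0,0,0.1,0,0.25,0,0,0,0,0,0,0,0,0], "hand": 6.4}}

```text
time_s: 30.45
ee_pos: [429.1, -393.5, 16.4]
ee_rot: [-180.0, -0.1, 109.7]
force: [-0.6, -0.1, -0.3]
gripper_width: 64.1
gripper_force: 0.0
```

Request:
{"method": "step_arm", "body": {"plan": [0,0,0,0,0,0,0,0,0,0,0,0,0,0,0,0,0,0,0,0,0,0,0,0], "hand": 5}}

```text
time_s: 30.78
ee_pos: [429.4, -393.9, 16.8]
ee_rot: [-180.0, -0.0, 109.7]
force: [0.6, -0.2, -0.4]
gripper_width: 55.8
gripper_force: 25.0
```

Request:
{"method": "step_arm", "body": {"plan": [0,0,-1.5,0,0,0,0,0,-3,0,0,0,0,0,-3.5,0,0,0,0,0,-3.2,0,0,0,0,0,0,0,0,0]}}

```text
time_s: 31.2
ee_pos: [432.4, -396.8, 135.7]
ee_rot: [179.7, 0.7, 109.7]
force: [1.3, -0.7, -0.6]
gripper_width: 56.2
gripper_force: 25.0
```

Request:
{"method": "step_arm", "body": {"plan": [2.88,2.22,0,0,0,0,2.88,2.22,0,0,0,0,2.88,2.22,0,0,0,0,2.88,2.22,0,0,0,0,2.88,2.22,0,0,0,0]}}

```text
time_s: 31.62
ee_pos: [485.3, -219.3, 128.6]
ee_rot: [-180.0, -0.0, 109.7]
force: [0.4, -0.8, -0.2]
gripper_width: 56.0
gripper_force: 25.0
```

Request:
{"method": "step_arm", "body": {"plan": [2.88,2.22,0,0,0,0,2.88,2.22,0,0,0,0,2.88,2.22,0,0,0,0,2.78,2.22,0,0,0,0,0,0,0,0,0,0]}}

```text
time_s: 32.03
ee_pos: [532.0, -78.3, 128.7]
ee_rot: [179.9, -0.1, 110.0]
force: [-0.5, 0.1, -1.4]
gripper_width: 55.7
gripper_force: 25.0
```

Request:
{"method": "step_arm", "body": {"plan": [0,0,0,0,0,0,0,0,0,0,0,0]}}

```text
time_s: 32.2
ee_pos: [530.1, -83.8, 128.6]
ee_rot: [-180.0, 0.0, 109.7]
force: [1.0, 0.1, -0.2]
gripper_width: 56.2
gripper_force: 25.0
```

```bash
python3 go.py 530.2 -83.2 98 -
```

```text
t 32.2 [530.1 -83.8 128.6] [-1.7995e+02  1.0000e-02  1.0975e+02] w 56.2 F [ 1.   0.1 -0.2]
-> [530.2 -83.2  98. ] 109.7 1 rows
  0.05,0.03,3.06,0,0,-0
```

Request:
{"method": "step_arm", "body": {"plan": [0.05,0.03,1.6,0,0,0,0,0,1,0,0,0,0,0,0.7,0,0,0,0,0,0,0,0,0]}}

```text
time_s: 32.53
ee_pos: [530.0, -82.9, 94.3]
ee_rot: [-180.0, -0.1, 109.6]
force: [2.3, 4.9, -4.4]
gripper_width: 56.0
gripper_force: 25.0
```

Request:
{"method": "step_arm", "body": {"plan": [0,0,0.6,0,0,0,0,0,0.5,0,0,0,0,0,0,0,0,0,0,0,0,0,0,0]}}

```text
time_s: 32.87
ee_pos: [530.2, -82.8, 84.3]
ee_rot: [-180.0, -0.0, 109.7]
force: [0.7, 2.7, -2.5]
gripper_width: 56.2
gripper_force: 25.0
```

Request:
{"method": "step_arm", "body": {"plan": [0.05,0,0.4,0,0,0,0,0,0,0,0,0]}}

```text
time_s: 33.03
ee_pos: [530.2, -82.8, 80.5]
ee_rot: [-180.0, 0.0, 109.7]
force: [0.4, 0.9, -1.6]
gripper_width: 55.9
gripper_force: 25.0
```

Request:
{"method": "step_arm", "body": {"plan": [0,0,0,0,0,0,0,0,0,0,0,0,0,0,0,0,0,0,0,0,-1.5,0,0,0,0,0,-2.7,0,0,0], "hand": 7.2}}

```text
time_s: 33.45
ee_pos: [528.2, -82.4, 120.9]
ee_rot: [-179.6, -0.2, 109.7]
force: [-0.3, -0.3, -0.3]
gripper_width: 71.9
gripper_force: 0.0
```

Request:
{"method": "step_arm", "body": {"plan": [0,0,-1.5,0,0,0,0,0,0,0,0,0,0,0,0,0,0,0], "hand": 5.5}}

```text
time_s: 33.7
ee_pos: [530.7, -82.7, 138.6]
ee_rot: [179.9, 0.1, 109.7]
force: [-0.4, -0.4, -0.6]
gripper_width: 56.1
gripper_force: 0.0
```

```bash
python3 go.py 444 396 120 - - - 17 -; python3 - <<'E'
from h import *
t=viewer.grab_frame('top')
print(blob(t,np.array((107.7,241.7)),'bright')[0])
E
```

```text
t 33.7 [530.7 -82.7 138.6] [1.7991e+02 7.0000e-02 1.0971e+02] w 56.1 F [-0.4 -0.4 -0.6]
-> [444. 396. 120.] 109.7 13 rows
  3.69,0.61,0.14,0,0,-0
-> [444. 396.  17.] 109.7 3 rows
  0,0,3.43,0,0,-0
[107.62326431 241.71891212]
```

Request:
{"method": "step_arm", "body": {"plan": [3.69,0.61,0.12,0,0,0,3.69,0.61,0.12,0,0,0,3.69,0.61,0.12,0,0,0,3.69,0.61,0.12,0,0,0,3.69,0.61,0.12,0,0,0]}}

```text
time_s: 34.17
ee_pos: [495.3, 102.7, 130.4]
ee_rot: [-179.8, -0.0, 109.7]
force: [0.5, 0.6, 0.1]
gripper_width: 54.9
gripper_force: 0.0
```

Request:
{"method": "step_arm", "body": {"plan": [3.69,0.61,0.12,0,0,0,3.69,0.61,0.12,0,0,0,3.69,0.61,0.12,0,0,0,3.69,0.61,0.12,0,0,0,3.69,0.61,0.12,0,0,0]}}

```text
time_s: 34.58
ee_pos: [461.9, 286.7, 124.3]
ee_rot: [-179.8, 0.0, 109.7]
force: [-0.5, -0.9, 0.7]
gripper_width: 55.2
gripper_force: 0.0
```

Request:
{"method": "step_arm", "body": {"plan": [3.69,0.61,0.12,0,0,0,3.69,0.61,0.12,0,0,0,3.69,0.61,0.12,0,0,0,0,0,0,0,0,0,0,0,0,0,0,0]}}

```text
time_s: 35.0
ee_pos: [441.9, 396.8, 120.4]
ee_rot: [-179.8, 0.1, 109.9]
force: [-0.7, -1.2, 0.7]
gripper_width: 55.1
gripper_force: 0.0
```

Request:
{"method": "step_arm", "body": {"plan": [0,0,3,0,0,0,0,0,3,0,0,0,0,0,2.6,0,0,0,0,0,0,0,0,0,0,0,0,0,0,0]}}

```text
time_s: 35.42
ee_pos: [442.5, 393.8, 34.9]
ee_rot: [-179.8, 0.1, 109.6]
force: [-0.0, 1.1, 0.2]
gripper_width: 54.7
gripper_force: 0.0
```

```bash
python3 go.py 444 396 16.5 -; python3 - <<'E'
from h import *
t=viewer.grab_frame('top'); s=viewer.grab_frame('scene')
for v in (t,s):
    c,a=blob(v,proj(v,[530.7,-83,66]),'dark',22); print(np.round(ground(v,c,66),1),a)
a=proj(s,[444,396,10]).astype(int)
im=np.hstack([cv2.resize(s['img'][180:260,240:320],None,fx=5,fy=5,interpolation=cv2.INTER_CUBIC),cv2.resize(s['img'][a[1]-40:a[1]+40,a[0]-40:a[0]+40],None,fx=5,fy=5,interpolation=cv2.INTER_CUBIC)])
cv2.imwrite('pics/g9.png',im[:,:,::-1])
E
```

```text
t 35.4 [442.5 393.8  34.9] [-1.7975e+02  1.1000e-01  1.0964e+02] w 54.7 F [-0.   1.1  0.2]
-> [444.  396.   16.5] 109.6 1 rows
  0.16,0.21,1.84,0,0,-0
[527.6 -83.   66. ] [24.66906738 26.02727699]
[539.4 -88.5  66. ] [21.04818726 22.91573524]
```

Request:
{"method": "step_arm", "body": {"plan": [0.12,0.15,0.9,0,0,0,0,0,0.85,0,0,0,0,0,0,0,0,0]}}

```text
time_s: 35.77
ee_pos: [443.8, 397.0, 17.9]
ee_rot: [-179.9, 0.0, 109.7]
force: [-0.5, 0.3, -0.3]
gripper_width: 55.2
gripper_force: 0.0
```

Request:
{"method": "step_arm", "body": {"plan": [0,0,0,0,0,0,0,0,0,0,0,0,0,0,0,0,0,0,0,0,0,0,0,0,0,0,0,0,0,0], "hand": 3.2}}

```text
time_s: 36.18
ee_pos: [444.4, 397.7, 19.1]
ee_rot: [180.0, -0.0, 109.7]
force: [-0.5, 0.8, 0.6]
gripper_width: 37.7
gripper_force: 25.0
```

```bash
python3 go.py - - 130 - 530.2 -82.8 128 -
```

```text
t 36.2 [444.4 397.7  19.1] [ 1.7997e+02 -2.0000e-02  1.0971e+02] w 37.7 F [-0.5  0.8  0.6]
-> [444.4 397.7 130. ] 109.7 3 rows
  0,0,-3.7,0,0,-0
-> [530.2 -82.8 128. ] 109.7 13 rows
  -3.7,-0.63,0.02,0,0,-0
```

Request:
{"method": "step_arm", "body": {"plan": [0,0,0,0,0,0,0,0,0,0,0,0,-0.12,0,0.2,0,0,0,0,0,0,0,0,0], "hand": 4.6}}

```text
time_s: 36.52
ee_pos: [444.5, 396.1, 16.6]
ee_rot: [-180.0, 0.0, 109.7]
force: [-0.3, -0.0, 0.0]
gripper_width: 46.1
gripper_force: 0.0
```

Request:
{"method": "step_arm", "body": {"plan": [0,0,0,0,0,0,0,0,0,0,0,0,0,0,0,0,0,0,0,0,0,0,0,0], "hand": 3.2}}

```text
time_s: 36.85
ee_pos: [444.6, 396.4, 16.8]
ee_rot: [-180.0, -0.0, 109.7]
force: [0.8, -0.1, -0.8]
gripper_width: 38.3
gripper_force: 25.0
```

Request:
{"method": "step_arm", "body": {"plan": [0,0,-1.5,0,0,0,0,0,-3,0,0,0,0,0,-3.5,0,0,0,0,0,-3.2,0,0,0,0,0,0,0,0,0]}}

```text
time_s: 37.27
ee_pos: [447.8, 399.1, 135.8]
ee_rot: [179.3, -0.3, 109.7]
force: [0.3, 0.6, 0.1]
gripper_width: 38.5
gripper_force: 25.0
```

Request:
{"method": "step_arm", "body": {"plan": [-3.7,-0.62,0,0,0,0,-3.7,-0.62,0,0,0,0,-3.7,-0.62,0,0,0,0,-3.7,-0.62,0,0,0,0,-3.7,-0.62,0,0,0,0]}}

```text
time_s: 37.68
ee_pos: [477.6, 210.2, 128.5]
ee_rot: [-180.0, 0.0, 109.8]
force: [0.7, -0.9, -0.8]
gripper_width: 38.6
gripper_force: 25.0
```

Request:
{"method": "step_arm", "body": {"plan": [-3.7,-0.62,0,0,0,0,-3.7,-0.62,0,0,0,0,-3.7,-0.62,0,0,0,0,-3.7,-0.62,0,0,0,0,-3.7,-0.62,0,0,0,0]}}

```text
time_s: 38.1
ee_pos: [510.9, 25.4, 128.6]
ee_rot: [-180.0, -0.0, 109.7]
force: [0.0, 1.1, -1.1]
gripper_width: 38.7
gripper_force: 25.0
```

Request:
{"method": "step_arm", "body": {"plan": [-3.7,-0.62,0,0,0,0,-3.7,-0.62,0,0,0,0,-3.58,-0.62,0,0,0,0,0,0,0,0,0,0,0,0,0,0,0,0]}}

```text
time_s: 38.52
ee_pos: [530.5, -84.1, 128.4]
ee_rot: [-180.0, -0.0, 109.5]
force: [-0.8, 0.8, -1.1]
gripper_width: 38.3
gripper_force: 25.0
```

Request:
{"method": "step_arm", "body": {"plan": [0,0,0,0,0,0,0,0,0,0,0,0]}}

```text
time_s: 38.68
ee_pos: [530.1, -81.4, 128.6]
ee_rot: [-180.0, -0.0, 109.8]
force: [-0.1, -0.2, -0.3]
gripper_width: 38.7
gripper_force: 25.0
```

```bash
python3 go.py 530.2 -82.8 105 -
```

```text
t 38.7 [530.1 -81.4 128.6] [-1.7997e+02 -5.0000e-02  1.0977e+02] w 38.7 F [-0.1 -0.2 -0.3]
-> [530.2 -82.8 105. ] 109.8 1 rows
  -0.14,-0.04,2.36,0,0,-0
```

Request:
{"method": "step_arm", "body": {"plan": [-0.1,-0.02,1.3,0,0,0,0,0,0.9,0,0,0,0,0,0.7,0,0,0,0,0,0,0,0,0]}}

```text
time_s: 39.02
ee_pos: [529.9, -82.4, 98.3]
ee_rot: [-179.9, -0.1, 109.8]
force: [-1.0, 0.3, -1.0]
gripper_width: 38.5
gripper_force: 25.0
```

Request:
{"method": "step_arm", "body": {"plan": [0,0,0.5,0,0,0,0,0,0.4,0,0,0,0,0,0,0,0,0]}}

```text
time_s: 39.27
ee_pos: [530.2, -83.2, 90.1]
ee_rot: [-179.9, -0.0, 109.7]
force: [-0.3, 0.4, -0.6]
gripper_width: 38.2
gripper_force: 25.0
```

Request:
{"method": "step_arm", "body": {"plan": [0,0,0.15,0,0,0,0,0,0,0,0,0]}}

```text
time_s: 39.43
ee_pos: [530.8, -83.5, 89.3]
ee_rot: [180.0, -0.0, 109.7]
force: [0.7, -0.1, -0.7]
gripper_width: 38.2
gripper_force: 25.0
```

Request:
{"method": "step_arm", "body": {"plan": [0,0,0,0,0,0,0,0,0,0,0,0,0,0,0,0,0,0,0,0,-1.5,0,0,0,0,0,-3,0,0,0], "hand": 5}}

```text
time_s: 39.85
ee_pos: [528.3, -83.1, 131.9]
ee_rot: [-179.6, -0.2, 109.7]
force: [1.0, -0.8, -0.6]
gripper_width: 50.1
gripper_force: 0.0
```

Request:
{"method": "step_arm", "body": {"plan": [0,0,-1,0,0,0,0,0,0,0,0,0,0,0,0,0,0,0]}}

```text
time_s: 40.1
ee_pos: [530.8, -83.5, 144.5]
ee_rot: [179.9, 0.0, 109.7]
force: [0.3, 1.1, -0.8]
gripper_width: 49.6
gripper_force: 0.0
```

```bash
python3 go.py 532 265 130 - - - 30 -; python3 - <<'E'
from h import *
t=viewer.grab_frame('top'); s=viewer.grab_frame('scene')
for v,h in ((t,(155.5,205.8)),(s,proj(s,[532,265,42]))):
    c,a=blob(v,np.array(h),'bright',12); print(np.round(ground(v,c,42),1),a)
E
```

```text
t 40.1 [530.8 -83.5 144.5] [1.7994e+02 3.0000e-02 1.0970e+02] w 49.6 F [ 0.3  1.1 -0.8]
-> [532. 265. 130.] 109.7 10 rows
  3.28,1.19,0.14,0,0,-0
-> [532. 265.  30.] 109.7 3 rows
  0,0,3.33,0,0,-0
[532.5 265.2  42. ] [6.79789257 7.39789295]Traceback (most recent call last):
  File "<stdin>", line 4, in <module>
  File "h.py", line 28, in blob
    c=min(cs,key=lambda c:np.linalg.norm(c.reshape(-1,2).mean(0)-q))
ValueError: min() iterable argument is empty
```

Request:
{"method": "step_arm", "body": {"plan": [3.28,1.19,0.1,0,0,0,3.28,1.19,0.1,0,0,0,3.28,1.19,0.1,0,0,0,3.28,1.19,0.1,0,0,0,3.28,1.19,0.1,0,0,0]}}

```text
time_s: 40.62
ee_pos: [530.3, 92.3, 137.8]
ee_rot: [-179.8, -0.0, 109.7]
force: [0.7, 0.8, 0.3]
gripper_width: 50.2
gripper_force: 0.0
```

Request:
{"method": "step_arm", "body": {"plan": [3.28,1.19,0.1,0,0,0,3.28,1.19,0.1,0,0,0,3.28,1.19,0.1,0,0,0,3.28,1.19,0.1,0,0,0,3.28,1.19,0.1,0,0,0]}}

```text
time_s: 41.03
ee_pos: [531.1, 266.8, 132.6]
ee_rot: [-179.8, 0.0, 109.7]
force: [0.5, 0.1, 0.2]
gripper_width: 50.1
gripper_force: 0.0
```

Request:
{"method": "step_arm", "body": {"plan": [0,0,2,0,0,0,0,0,2,0,0,0,0,0,0,0,0,0,0,0,0,0,0,0]}}

```text
time_s: 41.37
ee_pos: [530.8, 264.9, 92.3]
ee_rot: [-179.7, 0.0, 109.7]
force: [0.6, -0.9, 0.6]
gripper_width: 49.7
gripper_force: 0.0
```

```bash
python3 go.py 532.4 265.2 35 -;python3 - <<'E'
from h import *
t=viewer.grab_frame('top'); s=viewer.grab_frame('scene')
im=np.hstack([cv2.resize(v['img'][int(p[1])-40:int(p[1])+40,int(p[0])-40:int(p[0])+40],None,fx=5,fy=5,interpolation=cv2.INTER_CUBIC) for v in (s,t) for p in [proj(v,[535,-75,60])]])
cv2.imwrite('pics/g9.png',im[:,:,::-1])
E
```

```text
t 41.4 [530.8 264.9  92.3] [-1.7972e+02  3.0000e-02  1.0972e+02] w 49.7 F [ 0.6 -0.9  0.6]
-> [532.4 265.2  35. ] 109.7 2 rows
  -0.01,0.08,2.87,0,0,-0
```

View pics/g9.png

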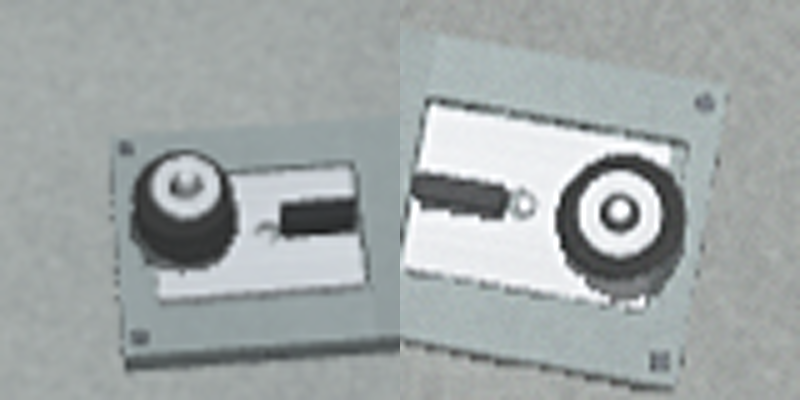

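The drum is stacked with the clamp ring flat on top (right half, centre (620,212)) and the spindle tip through it. Now the cap.

Request:
{"method": "step_arm", "body": {"plan": [0,0.08,2,0,0,0,0,0.06,2,0,0,0,0,0,1.7,0,0,0,0,0,0,0,0,0]}}

```text
time_s: 41.8
ee_pos: [532.2, 264.7, 35.4]
ee_rot: [-179.7, 0.0, 109.7]
force: [0.5, -0.0, 0.7]
gripper_width: 50.2
gripper_force: 0.0
```

Request:
{"method": "step_arm", "body": {"plan": [0,0,0,0,0,0,0,0,0,0,0,0,0,0,0,0,0,0,0,0,0,0,0,0,0,0,0,0,0,0], "hand": 2.6}}

```text
time_s: 42.22
ee_pos: [534.6, 266.3, 39.1]
ee_rot: [179.8, -0.0, 109.7]
force: [-0.5, -0.5, 6.0]
gripper_width: 33.1
gripper_force: 25.0
```

```bash
python3 go.py - - 150 - 530.4 -82.9 150 -
```

```text
t 42.2 [534.6 266.3  39.1] [ 1.7981e+02 -1.0000e-02  1.0971e+02] w 33.1 F [-0.5 -0.5  6. ]
-> [534.6 266.3 150. ] 109.7 3 rows
  0,0,-3.7,0,0,-0
-> [530.4 -82.9 150. ] 109.7 10 rows
  -3.27,-1.22,-0,0,0,-0
```

Request:
{"method": "step_arm", "body": {"plan": [0,0,-1.5,0,0,0,0,0,-3,0,0,0,0,0,-3.5,0,0,0,0,0,-3,0,0,0,0,0,0,0,0,0]}}

```text
time_s: 42.63
ee_pos: [536.9, 267.7, 154.3]
ee_rot: [179.2, -0.1, 109.7]
force: [1.0, 1.7, -1.1]
gripper_width: 33.7
gripper_force: 25.0
```

Request:
{"method": "step_arm", "body": {"plan": [-3.27,-1.2,0,0,0,0,-3.27,-1.2,0,0,0,0,-3.27,-1.2,0,0,0,0,-3.27,-1.2,0,0,0,0,-3.27,-1.2,0,0,0,0]}}

```text
time_s: 43.05
ee_pos: [531.4, 90.3, 146.9]
ee_rot: [-180.0, -0.0, 109.7]
force: [0.6, -0.2, -1.4]
gripper_width: 33.0
gripper_force: 25.0
```

Request:
{"method": "step_arm", "body": {"plan": [-3.27,-1.2,0,0,0,0,-3.27,-1.2,0,0,0,0,-3.27,-1.2,0,0,0,0,-3.27,-1.2,0,0,0,0,-3.27,-1.2,0,0,0,0]}}

```text
time_s: 43.47
ee_pos: [530.1, -83.9, 146.9]
ee_rot: [-180.0, -0.0, 109.7]
force: [0.6, -0.6, -1.2]
gripper_width: 33.2
gripper_force: 25.0
```

Request:
{"method": "step_arm", "body": {"plan": [0,0,0,0,0,0,0,0,0,0,0,0,0,0,0,0,0,0]}}

```text
time_s: 43.72
ee_pos: [530.4, -82.0, 146.9]
ee_rot: [-180.0, -0.1, 109.7]
force: [-0.7, 0.0, -0.5]
gripper_width: 33.5
gripper_force: 25.0
```

```bash
python3 go.py 530.4 -82.9 128 -
```

```text
t 43.7 [530.4 -82.  146.9] [-1.7998e+02 -6.0000e-02  1.0967e+02] w 33.5 F [-0.7  0.  -0.5]
-> [530.4 -82.9 128. ] 109.7 1 rows
  -0.09,-0.03,1.89,0,0,-0
```

Request:
{"method": "step_arm", "body": {"plan": [-0.06,0,0.9,0,0,0,0,0,0.7,0,0,0,0,0,0.6,0,0,0,0,0,0,0,0,0]}}

```text
time_s: 44.05
ee_pos: [529.8, -81.8, 123.4]
ee_rot: [-179.8, -0.1, 109.8]
force: [-0.9, 0.0, -1.2]
gripper_width: 32.9
gripper_force: 25.0
```

Request:
{"method": "step_arm", "body": {"plan": [0,0,0.3,0,0,0,0,0,0.3,0,0,0,0,0,0,0,0,0]}}

```text
time_s: 44.3
ee_pos: [530.8, -82.7, 118.8]
ee_rot: [-180.0, -0.0, 109.7]
force: [-0.4, 0.4, -0.3]
gripper_width: 33.1
gripper_force: 25.0
```

Request:
{"method": "step_arm", "body": {"plan": [0,0,0.25,0,0,0,0,0,0,0,0,0]}}

```text
time_s: 44.47
ee_pos: [531.4, -83.0, 117.1]
ee_rot: [179.9, 0.0, 109.7]
force: [-0.4, 0.4, -0.3]
gripper_width: 33.4
gripper_force: 25.0
```

Request:
{"method": "step_arm", "body": {"plan": [0,0,0.15,0,0,0,0,0,0,0,0,0]}}

```text
time_s: 44.63
ee_pos: [531.8, -83.2, 117.0]
ee_rot: [179.9, 0.1, 109.7]
force: [-1.4, 1.1, 7.8]
gripper_width: 33.1
gripper_force: 25.0
```

Contact at 7.8 N, so the cap is seated. Release and lift away.

Request:
{"method": "step_arm", "body": {"plan": [0,0,0,0,0,0,0,0,0,0,0,0,0,0,0,0,0,0,0,0,-1.5,0,0,0,0,0,-3,0,0,0], "hand": 5}}

```text
time_s: 45.05
ee_pos: [528.3, -82.5, 157.3]
ee_rot: [-179.6, -0.3, 109.7]
force: [0.4, -1.2, -0.6]
gripper_width: 50.0
gripper_force: 0.0
```

Request:
{"method": "step_arm", "body": {"plan": [0,0,-3.5,0,0,0,3,0,-1,0,0,0,3.5,0,0,0,0,0,3.5,0,0,0,0,0,3.5,0,0,0,0,0]}}

```text
time_s: 45.47
ee_pos: [484.7, 45.1, 205.4]
ee_rot: [180.0, -0.0, 109.6]
force: [0.2, 1.0, -1.0]
gripper_width: 49.8
gripper_force: 0.0
```

Request:
{"method": "step_arm", "body": {"plan": [3.5,0,0,0,0,0,3.5,0,0,0,0,0,3,0,0,0,0,0,0,0,0,0,0,0,0,0,0,0,0,0]}}

```text
time_s: 45.88
ee_pos: [451.2, 139.1, 205.2]
ee_rot: [-180.0, 0.0, 109.9]
force: [-0.2, -0.5, -0.4]
gripper_width: 50.1
gripper_force: 0.0
```

```bash
python3 - <<'E'
from h import *
t=viewer.grab_frame('top'); s=viewer.grab_frame('scene')
for v,n in ((t,'t'),(s,'s')):
    c,a=blob(v,proj(v,[530.5,-83,120]),'bright',10); print('cap top',np.round(ground(v,c,120),1),a,c,proj(v,[530.5,-83,120]))
print(viewer.pinpoint('cap_mid',s)[:2], proj(s,[530.5,-83,99]))
for n in ('oil','screwjar','driver'): print(n,[np.round(ground(t,o['location'],0)[:2],0) for o in viewer.pinpoint(n,t)[:2]])
E
```

```text
cap top [530.3 -83.2 120. ] [8.06099892 8.37995529] [300.19973946 203.36989594] [300.11267847 203.28268007]
cap top [506.6 -79.7 120. ] [10.79754448 24.71464348] [270.26978779 195.2531271 ] [271.26354745 202.5021574 ]
[{'location': [269.9, 215.2], 'score': 0.71}, {'location': [274.0, 205.5], 'score': 0.51}] [271.33947243 206.56105561]
oil [array([ 700., -329.]), array([672., 324.])]
screwjar [array([ 574., -471.])]
driver []
```

```bash
python3 -c "
from workcell import env
print(env.job_done())"
```

```text
the job is handed in; nothing more can be done
None
```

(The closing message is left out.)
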